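# Collect the washed spacer rings on the carrying bar and hang them to dry

### The job

First clear the small empty tins out of the way of the wash rack and set them upright in the shallow tray. Then take the carrying bar from its stand by the handle, thread it through all the spacer rings standing in the rack, lift them off together as one stack, and lay the loaded bar back in both forks of the stand the way it lay before, with all the rings hanging on it between the two uprights. Leave the beaker, the large filled tins and the rubber bung undisturbed.

Things in the scene. Friction and masses are not known exactly. Their poses are not given: they have to be found in the camera images.
- bar: carrying bar, 110 g, origin at the handle's centre, x to the tip. Black flat-sided handle 60 x 24 x 24 mm (x -30 to 30), steel collar 48 mm across (x 30 to 34), then plain square steel bar 10 x 10 mm from x 34 to the tip at x 224. Starts level in both forks of the stand, z up, about where it finally belongs.
- stand: fixed grey stand, base 176 x 80 x 8 mm, origin under its centre. Uprights 8 mm thick at x -74 and 74, each with a fork: notch floor 85 mm high, 14 mm wide in y, flaring to 34 at 105 mm high. The bar lies along x, tip to +x, axis 90 mm high, handle outside the -x upright: bar origin at x -126, so its x 126 is midway between the uprights, collar 14 mm outside.
- rack: fixed aluminium wash rack 116 x 78 mm, origin under its centre, x along the row: the bar enters from -x, pointing to +x. Floor 6 mm; slots at x -40, -20, 0, 20, 40 mm between cross fins 26 mm high. The bar's axis clears fins and rings at 31 to 57 mm above the bench (44 is best), y within 15 mm.
- ring_1: plastic spacer ring, 72 mm outside, 40 mm hole, 12 mm thick, 35 g; origin at its centre, x axis through the hole. Starts on edge in a slot of the rack, centre 41 mm above the bench, hole in line with the rack's x. Hung on the level bar, its centre lies 15 mm below the bar's axis. May be absent (None).
- ring_2: plastic spacer ring, 72 mm outside, 40 mm hole, 12 mm thick, 35 g; origin at its centre, x axis through the hole. Starts on edge in a slot of the rack, centre 41 mm above the bench, hole in line with the rack's x. Hung on the level bar, its centre lies 15 mm below the bar's axis. May be absent (None).
- ring_3: plastic spacer ring, 72 mm outside, 40 mm hole, 12 mm thick, 35 g; origin at its centre, x axis through the hole. Starts on edge in a slot of the rack, centre 41 mm above the bench, hole in line with the rack's x. Hung on the level bar, its centre lies 15 mm below the bar's axis. May be absent (None).
- ring_4: plastic spacer ring, 72 mm outside, 40 mm hole, 12 mm thick, 35 g; origin at its centre, x axis through the hole. Starts on edge in a slot of the rack, centre 41 mm above the bench, hole in line with the rack's x. Hung on the level bar, its centre lies 15 mm below the bar's axis. May be absent (None).
- ring_5: plastic spacer ring, 72 mm outside, 40 mm hole, 12 mm thick, 35 g; origin at its centre, x axis through the hole. Starts on edge in a slot of the rack, centre 41 mm above the bench, hole in line with the rack's x. Hung on the level bar, its centre lies 15 mm below the bar's axis. May be absent (None).
- small_tin_1: small empty open tin, 70 mm across, its rim 78 mm across and 46 mm high, wall 4 mm (inside 62 mm across), origin under its centre, z up; pinch wall and rim at one side, one finger inside. Starts upright on the bench in the lane before the rack (at its -x), in the way of the bar and the hand that pushes it. May be absent (None).
- small_tin_2: small empty open tin, 70 mm across, its rim 78 mm across and 46 mm high, wall 4 mm (inside 62 mm across), origin under its centre, z up; pinch wall and rim at one side, one finger inside. Starts upright on the bench in the lane before the rack (at its -x), in the way of the bar and the hand that pushes it. May be absent (None).
- small_tin_3: small empty open tin, 70 mm across, its rim 78 mm across and 46 mm high, wall 4 mm (inside 62 mm across), origin under its centre, z up; pinch wall and rim at one side, one finger inside. Starts upright on the bench in the lane before the rack (at its -x), in the way of the bar and the hand that pushes it. May be absent (None).
- tin_tray: fixed shallow aluminium tray 280 x 105 mm, walls 4 mm thick and 14 mm high, floor 4 mm thick; origin under its centre, x along the long side. It holds up to three small tins in a row along x, 88 mm apart.
- beaker: bystander: plastic beaker 73 mm across, 87 mm high, origin under its centre
- tin: bystander: large filled moisture tin 100 mm across, 42 mm high, origin under its centre
- bung: bystander: brown rubber bung 41 mm across, 28 mm high, origin under its centre

How it is judged:
By the outcome, as a careful person would: the job done as asked, in the order asked, and still so for the second after the job is handed in, with the robot touching nothing.
Of ring_1, ring_2, ring_3, ring_4, ring_5 only 3 to 5 are there at a start; the rules pass over those that are not, and their reading is None.
Of small_tin_1, small_tin_2, small_tin_3 only 2 to 3 are there at a start; the rules pass over those that are not, and their reading is None.
At some moment in a run one of small_tin_1, small_tin_2, small_tin_3 may be knocked a few centimetres aside while the robot is not near it.
It also fails if it takes over 208 s, if anything falls off the work surface, if the arm or the gripper's body presses on something with over 40 N, if the wrist force passes 120 N, or if a joint passes its speed limit or range.

### The arm

A 7-joint arm with a two-finger parallel gripper is mounted at the origin on a cart in front of the work surface, level with it; the furniture and walls round the work are solid. World frame = base frame: x ahead of the robot, y to its left, z up, the work surface at z = 0. Lengths are in m, angles in rad, forces in N, time in s.
With the tool pointing down it reaches from about 0.4 to 0.85 m from the base axis. Payload 4.5 kg.
Tool frame: the origin (TCP) lies midway between the tips of the shut fingers; the grasp point (between the pads) lies 19 mm behind it; z points along the fingers, y is the direction in which the jaws open and shut (so a half turn about z gives the same grasp; the last joint's range is limited). The gripper opens to 88 mm and grips with 3 to 60 N. Pads are 18 mm wide; open, the fingers measure 123 mm over their backs; the gripper's body (75 mm by 187 mm) begins 45 mm behind the grasp point.
Start: joints at [1.316, 0.689, -0.195, 1.565, 0.157, 0.902, -0.215], TCP at [0.178, -0.599, 0.239] pointing down, gripper open.
Joint ranges: [-3.01, 3.01], [-0.46, 2.08], [-1.47, 1.51], [0.13, 2.56], [-1, 4.14], [0.04, 2.09], [-2.66, 2.66]. Speed limits (rad/s): [2.57, 2.57, 3.14, 3.14, 3.14, 3.14, 3.14].

### API

Orientations are given as a unit quaternion [x, y, z, w].
In Python, from plant import r gives the robot as it stands.
- The arm moves only by the tool play_rows, never from a script. Its argument "targets" is a list of rows, each a list of 6 numbers: the shift along the tool's x, y, z in m, then the turn, a rotation vector about the tool's x, y, z in rad. In form: [[tx, ty, tz, rx, ry, rz], ...]. A call has 1 to 5 rows; each row shifts and turns the pose as measured when the row begins, along the tool's axes as they then stand; what a row does not reach is not made up. A row lasts 1/12 s, in which the tool goes at most 41.7 mm and 7.16 degrees, less where a joint would pass 70% of its speed; a pose out of reach is approached as far as the arm can. A call is refused whole if a number of a shift passes 0.0417 or a number of a turn 0.125, either way. A call with a gripper value outside its range is refused whole. "hand" is the opening, from 0 (shut) to 1 (fully open), set as the call begins (left out, the last holds). The fingers move at their own pace and stop on an object; "squeeze" is the grip in N (left out, the last holds). Time passes only in rows, so rows that do not move let the fingers close. It gives the time, the measured TCP pose, the force and the opening at its end, in the units of the state.
- r.get_state(): the state, without advancing time (a new reading comes with each control period).
- r.snapshot(name): name is "scene" or "top"; returns the picture (480x640x3 uint8, blue, green, red); there is no depth.
- r.get_calibration(name): a dict with "intrinsics" (3x3 intrinsics, pixels), "k1" (the pictures are not rectified: a ray, as slopes to the right and down, at radius r is drawn at 1 + k1 r^2 times it, then the intrinsics apply), "R" (3x3) and "t" (3): a world point X has camera coordinates R X + t. Camera axes: x right, y down, z forward; pixel columns grow to the right and rows downward; lengths in m; the calibration is good to about 2 mm. A picture is of the moment at which its call begins. get_calibration takes no time and is no camera call.
- r.finish_job(): hands the job in, once; it reports no verdict.
Trained networks look in the newest picture that a camera, given by its name, has taken for a name from the list of things; names that differ only in an ending like _2 or _b are one class to them, and where a whole thing is asked for, a point or a joint stands for the part that bears it (a point fixed in the world has none). Each returns a list of dicts, best first, with "confidence" (0 to 1); they miss things now and then, are a little off and sometimes report something else, mostly with a low value. They report only what shows in the picture. A call takes as long as a camera call.
- r.search_frame(query, camera): "bbox" ([left, top, right, bottom] in pixels, round what is visible of it).
- r.tip_of(query, camera): "uv" ([column, row] in pixels: a listed point, or the origin of a listed thing).
The state is a dict: "clock": time; "q": joint angles; "qd": joint speeds; "joint_torque": joint torques, N m; "tool_pos": TCP position; "eef_rot": TCP orientation; "contact_force": force on the tool from outside, world axes, zero at the start; "moment": the same for the moment, N m; "opening": opening from 0.0 (shut) to 1.0 (fully open).
Only numpy, scipy, OpenCV 4.12 (cv2) and the standard library are available. Lean on these libraries where they do the work, as an engineer would, in place of code of your own. Each camera call takes 0.05 s, during which the arm holds its last target. There are 200 camera calls.

## Working session

There is one attempt and no reset: what is moved stays moved. The work goes in short steps, Python scripts to look and compute and a tool call to move; the robot and the scene stay as the last step left them, time stands still between calls to the robot, and variables do not carry over. Pictures are saved under pics/ and viewed, on a budget of 14 in all, crops included, one or two more only if the job needs it, and the job is handed in when it is done.

Besides the shell and the picture viewer there is one more tool, called after "Request:" as name(argument=value, ...), one argument or row to a line, values as JSON. play_rows: Moves the arm, as the interface text tells. Its arguments: {"type":"object","properties":{"targets":{"type":"array","items":{"type":"array","items":{"type":"number"}}},"hand":{"type":"number"},"squeeze":{"type":"number"}},"required":["targets"]}

```bash
ls; mkdir -p pics
cat > h.py <<'E'
import numpy as np, cv2
from plant import r
from scipy.spatial.transform import Rotation as Ro
def cal(c):
    k=r.get_calibration(c); return np.array(k["intrinsics"]),float(k["k1"]),np.array(k["R"]),np.array(k["t"]).ravel()
def proj(P,c):
    K,k1,R,t=cal(c); X=np.atleast_2d(P)@R.T+t; s=X[:,:2]/X[:,2:]; s=s*(1+k1*(s**2).sum(1,keepdims=True))
    return s@K[:2,:2].T+K[:2,2]
def ray(uv,c):
    K,k1,R,t=cal(c); d=np.linalg.solve(K[:2,:2],np.array(uv,float)-K[:2,2]); s=d.copy()
    for _ in range(20): s=d/(1+k1*(s@s))
    return -R.T@t, R.T@np.r_[s,1]
def atz(uv,z,c):
    o,d=ray(uv,c); return o+d*(z-o[2])/d[2]
E
python3 - <<'E'
from h import *
for c in("scene","top"):
    im=r.snapshot(c); cv2.imwrite(f"pics/{c}0.png",im)
    K,k1,R,t=cal(c); print(c,-R.T@t,R[2],K[0,0])
    for q in["bar","stand","rack","ring_1","small_tin_1","tin_tray","beaker","tin","bung"]:
        for d in r.tip_of(q,c):
            if d["confidence"]>.3: print(q,np.round(d["uv"]),round(d["confidence"],2),np.round(atz(d["uv"],{"bar":.09,"ring_1":.041}.get(q,0),c),3)[:2])
s=r.get_state();print(s["clock"],s["tool_pos"],s["eef_rot"],s["opening"])
E
```

```text
pics
scene [ 0.02935152 -0.31905072  0.67667368] [ 0.60052378  0.48507053 -0.63567111] 436.1713747312084
bar [247. 208.] 0.85 [0.568 0.308]
stand [300. 236.] 0.82 [0.653 0.22 ]
rack [372. 294.] 0.6 [ 0.608 -0.019]
rack [397. 278.] 0.52 [ 0.684 -0.035]
ring_1 [369. 277.] 0.81 [ 0.609 -0.006]
ring_1 [354. 281.] 0.79 [0.58  0.011]
ring_1 [375. 280.] 0.74 [ 0.61  -0.019]
ring_1 [395. 281.] 0.68 [ 0.634 -0.053]
ring_1 [383. 280.] 0.65 [ 0.621 -0.033]
small_tin_1 [327. 301.] 0.65 [0.53  0.041]
small_tin_1 [245. 294.] 0.62 [0.434 0.183]
small_tin_1 [302. 235.] 0.56 [0.66  0.223]
tin_tray [184. 247.] 0.91 [0.442 0.4  ]
beaker [381. 343.] 0.93 [ 0.514 -0.102]
tin [303. 355.] 0.93 [ 0.398 -0.008]
tin [385. 282.] 0.54 [ 0.657 -0.021]
bung [459. 284.] 0.57 [ 0.757 -0.145]
top [0.3161584  0.15247503 1.35742509] [ 0.20676085 -0.01488643 -0.97827826] 539.1577328843498
bar [253. 251.] 0.78 [0.564 0.315]
stand [295. 221.] 0.93 [0.648 0.213]
stand [382. 238.] 0.56 [ 0.581 -0.005]
rack [387. 229.] 0.7 [ 0.604 -0.023]
ring_1 [380. 236.] 0.79 [0.581 0.002]
ring_1 [426. 261.] 0.65 [ 0.505 -0.103]
ring_1 [387. 227.] 0.59 [ 0.6   -0.017]
ring_1 [387. 222.] 0.58 [ 0.614 -0.018]
ring_1 [400. 213.] 0.55 [ 0.634 -0.055]
ring_1 [396. 217.] 0.46 [ 0.624 -0.042]
small_tin_1 [362. 255.] 0.95 [0.543 0.05 ]
small_tin_1 [318. 309.] 0.68 [0.416 0.175]
tin_tray [228. 311.] 0.6 [0.435 0.401]
beaker [423. 261.] 0.9 [ 0.511 -0.103]
beaker [318. 308.] 0.69 [0.419 0.175]
tin [388. 310.] 0.84 [0.398 0.001]
bung [424. 171.] 0.54 [ 0.752 -0.138]
1.0 [ 0.17802969 -0.59913946  0.23874998] [9.89590083e-01 1.43914784e-01 2.38487264e-06 4.91108998e-05] 0.9984686187054653
```

Run:
```python
import cv2
a=cv2.imread("pics/top0.png")[100:400,140:540]; cv2.imwrite("pics/top0c.png",cv2.resize(a,(800,600),interpolation=cv2.INTER_CUBIC))
a=cv2.imread("pics/scene0.png")[150:450,120:520]; cv2.imwrite("pics/scene0c.png",cv2.resize(a,(800,600),interpolation=cv2.INTER_CUBIC))
```

```text
(no output)
```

View pics/top0c.png

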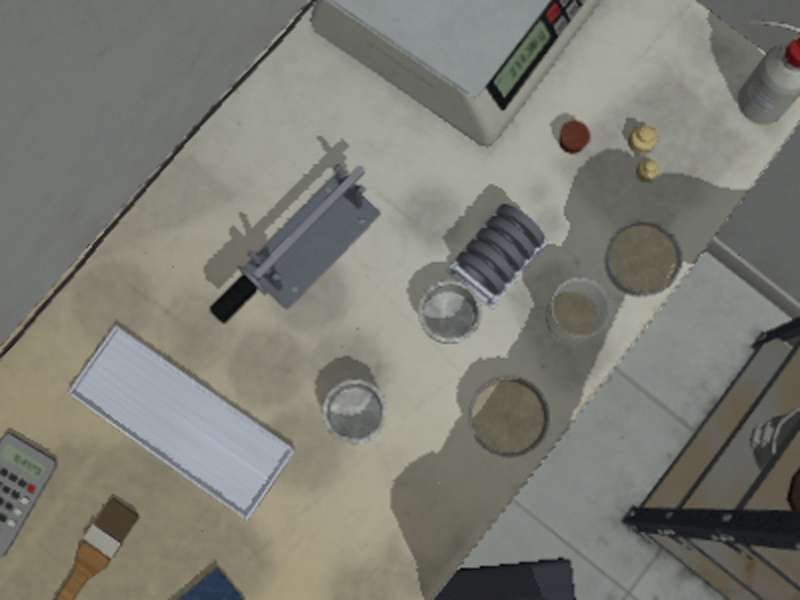

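View pics/scene0c.png

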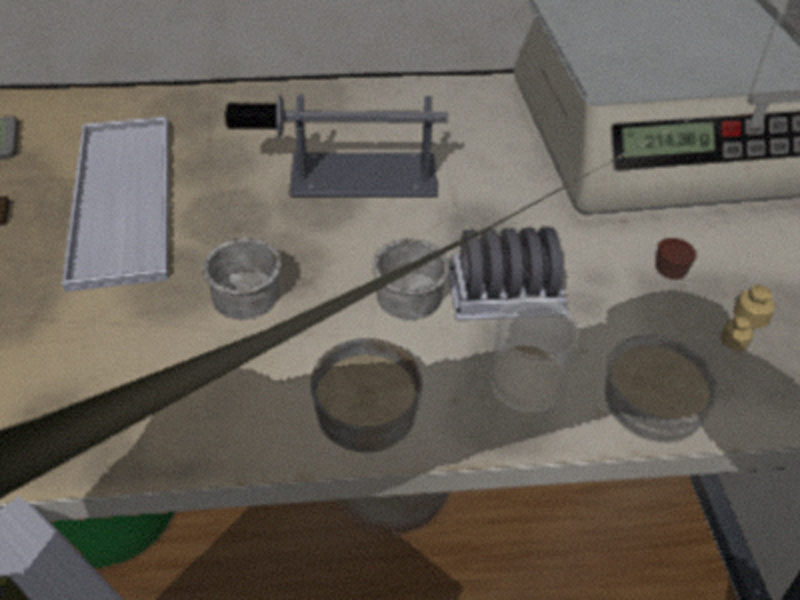

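The top view shows five rings in the rack and two small tins: one before the rack at crop (450,311), one at (353,410). The tray is at lower left, and the bar lies in the stand with its handle at lower left. Next I work out the poses.

Run:
```python
from h import *
f=lambda u,v,z:np.round(atz((u/2+140,v/2+100),z,"top"),4)
g=lambda u,v,z:np.round(atz((u/2+120,v/2+150),z,"scene"),4)
T=np.array([f(*p,.014) for p in[(118,324),(71,390),(248,517),(294,450)]]);print("tray",T,T.mean(0),[np.linalg.norm(T[i]-T[i-1]) for i in range(4)])
d=T[2]-T[1];print("yaw",np.degrees(np.arctan2(d[1],d[0])))
a,b=f(222,312,.09),f(362,172,.09);print("bar",a,b,np.linalg.norm(b-a),np.degrees(np.arctan2(*(b-a)[1::-1])))
a,b=g(228,115,.09),g(447,118,.09);print("bar sc",a,b,np.linalg.norm(b-a),np.degrees(np.arctan2(*(b-a)[1::-1])))
a,b=f(380,213,.008),f(288,307,.008);print("stand +x-y,-x-y",a,b,np.linalg.norm(b-a),np.degrees(np.arctan2(*(a-b)[1::-1])))
print("rack corner",f(490,303,.006),f(450,268,.006), "far",f(545,243,.026))
print("rack sc",g(458,318,.0),g(568,314,.0))
print("tins top",f(450,311,.046),f(353,410,.046))
print("tins sc",g(411,262,.046),g(243,262,.046))
```

```text
tray [[0.5635 0.4656 0.014 ]
 [0.4847 0.5307 0.014 ]
 [0.3079 0.3184 0.014 ]
 [0.3844 0.2548 0.014 ]] [0.435125 0.392375 0.014   ] [np.float64(0.2766106469389781), np.float64(0.10221276828263673), np.float64(0.2762779940567109), np.float64(0.09948472244520763)]
yaw -129.78698408501143
bar [0.5519 0.3213 0.09  ] [0.7089 0.1379 0.09  ] 0.24142195426265606 -49.43474366964198
bar sc [0.5486 0.3316 0.09  ] [0.7106 0.1395 0.09  ] 0.25128949440834175 -49.8587038881105
stand +x-y,-x-y [0.6768 0.119  0.008 ] [0.5654 0.2477 0.008 ] 0.17021647981320726 -49.12122844170384
rack corner [ 0.5455 -0.0089  0.006 ] [0.5959 0.0368 0.006 ] far [ 0.6121 -0.0857  0.026 ]
rack sc [ 0.5424 -0.007   0.    ] [ 0.621  -0.0893  0.    ]
tins top [0.5337 0.0463 0.046 ] [0.4241 0.1769 0.046 ]
tins sc [0.5366 0.0519 0.046 ] [0.4253 0.18   0.046 ]
```

```bash
cat >> h.py <<'E'
def pose(yaw):  # tool down, tool y at angle yaw (rad, world)
    y=np.array([np.cos(yaw),np.sin(yaw),0]); z=np.array([0,0,-1.]); return Ro.from_matrix(np.c_[np.cross(y,z),y,z])
def plan(wps,step=.037,ang=.115):
    """wps: list of (x,y,z,yaw_deg or Rotation). prints rows in tool axes"""
    s=r.get_state(); p=np.array(s["tool_pos"]); R=Ro.from_quat(s["eef_rot"]); rows=[]
    for w in wps:
        q=np.array(w[:3],float); Q=w[3] if isinstance(w[3],Ro) else pose(np.radians(w[3]))
        dv=(R.inv()*Q).as_rotvec(); n=max(1,int(np.ceil(max(np.linalg.norm(q-p)/step,np.linalg.norm(dv)/ang))))
        for i in range(n):
            Ri=R*Ro.from_rotvec(dv*i/n); rows.append(np.r_[Ri.inv().apply((q-p)/n),dv/n])
        p,R=q,Q
    for i in range(0,len(rows),5): print("["+",".join("["+",".join(f"{v:.3f}".rstrip("0").rstrip(".").replace("-0.","-.") .replace("0.",".",1) if abs(v)>=5e-4 else "0" for v in x)+"]" for x in rows[i:i+5])+"]")
def st():
    s=r.get_state(); y=Ro.from_quat(s["eef_rot"]).as_matrix()
    print(round(s["clock"],1),"p",np.round(s["tool_pos"],4),"yaw",round(np.degrees(np.arctan2(y[1,1],y[0,1])),2),"z",np.round(y[:,2],3),"q",np.round(s["q"],2),"F",np.round(s["contact_force"],1),"op",round(s["opening"],3))
E
python3 - <<'E'
from h import *
plan([(.42,-.42,.25,-45),(.57,-.12,.25,-12),(.457,.192,.15,22.7)])
E
```

```text
[[.031,-.011,-.001,0,0,-.055],[.032,-.01,-.001,0,0,-.055],[.033,-.008,-.001,0,0,-.055],[.033,-.006,-.001,0,0,-.055],[.033,-.004,-.001,0,0,-.055]]
[[.033,-.002,-.001,0,0,-.055],[.033,-.001,-.001,0,0,-.055],[.033,.001,-.001,0,0,-.055],[.033,.003,-.001,0,0,-.055],[.032,-.011,0,0,0,-.058]]
[[.032,-.009,0,0,0,-.058],[.033,-.007,0,0,0,-.058],[.033,-.005,0,0,0,-.058],[.033,-.003,0,0,0,-.058],[.034,-.001,0,0,0,-.058]]
[[.034,.001,0,0,0,-.058],[.033,.003,0,0,0,-.058],[.033,.005,0,0,0,-.058],[.033,.007,0,0,0,-.058],[.028,-.018,.01,0,0,-.061]]
[[.029,-.016,.01,0,0,-.061],[.03,-.014,.01,0,0,-.061],[.031,-.012,.01,0,0,-.061],[.032,-.01,.01,0,0,-.061],[.032,-.008,.01,0,0,-.061]]
[[.033,-.006,.01,0,0,-.061],[.033,-.004,.01,0,0,-.061],[.033,-.002,.01,0,0,-.061],[.033,0,.01,0,0,-.061]]
```

Request:
play_rows(
  targets=[
    [0.031,-0.011,-0.001,0,0,-0.055],
    [0.032,-0.01,-0.001,0,0,-0.055],
    [0.033,-0.008,-0.001,0,0,-0.055],
    [0.033,-0.006,-0.001,0,0,-0.055],
    [0.033,-0.004,-0.001,0,0,-0.055],
  ],
  hand=0.5,
)

```text
clock: 1.42
tool_pos: [0.3062, -0.5044, 0.2424]
eef_rot: [0.962, 0.274, -0.004, 0.002]
contact_force: [-0.5, -0.7, 1.2]
opening: 0.645
```

Request:
play_rows(
  targets=[
    [0.033,-0.002,-0.001,0,0,-0.055],
    [0.033,-0.001,-0.001,0,0,-0.055],
    [0.033,0.001,-0.001,0,0,-0.055],
    [0.033,0.003,-0.001,0,0,-0.055],
    [0.032,-0.011,0,0,0,-0.058],
  ],
)

```text
clock: 1.83
tool_pos: [0.4355, -0.3922, 0.2459]
eef_rot: [0.912, 0.41, -0.003, 0.004]
contact_force: [1.1, -0.6, 0.9]
opening: 0.498
```

Request:
play_rows(
  targets=[
    [0.032,-0.009,0,0,0,-0.058],
    [0.033,-0.007,0,0,0,-0.058],
    [0.033,-0.005,0,0,0,-0.058],
    [0.033,-0.003,0,0,0,-0.058],
    [0.034,-0.001,0,0,0,-0.058],
  ],
)

```text
clock: 2.25
tool_pos: [0.5132, -0.2348, 0.2448]
eef_rot: [0.839, 0.543, -0.003, 0.004]
contact_force: [0.6, -0.3, 0.1]
opening: 0.5
```

Request:
play_rows(
  targets=[
    [0.034,0.001,0,0,0,-0.058],
    [0.033,0.003,0,0,0,-0.058],
    [0.033,0.005,0,0,0,-0.058],
    [0.033,0.007,0,0,0,-0.058],
    [0.028,-0.018,0,0,0,-0.061],
  ],
)

```text
clock: 2.67
tool_pos: [0.566, -0.0747, 0.2439]
eef_rot: [0.746, 0.665, -0.001, 0.006]
contact_force: [1.2, 0.6, 0.3]
opening: 0.501
```

Run:
```python
from h import *
st()
plan([(.457,.192,.15,22.7)])
```

```text
2.7 p [ 0.566  -0.0747  0.2439] yaw -6.57 z [ 0.007 -0.01  -1.   ] q [ 0.32  0.63 -0.47  1.73  0.37  0.86 -0.43] F [1.2 0.6 0.3] op 0.501
[[.028,-.016,.01,.001,.001,-.057],[.029,-.014,.01,.001,.001,-.057],[.03,-.012,.01,.001,.001,-.057],[.03,-.01,.01,.001,.001,-.057],[.031,-.009,.01,.001,.001,-.057]]
[[.031,-.007,.01,.001,.001,-.057],[.032,-.005,.01,.001,.001,-.057],[.032,-.003,.01,.001,.001,-.057],[.032,-.002,.01,.001,.001,-.057]]
```

Request:
play_rows(
  targets=[
    [0.028,-0.016,0.01,0.001,0.001,-0.057],
    [0.029,-0.014,0.01,0.001,0.001,-0.057],
    [0.03,-0.012,0.01,0.001,0.001,-0.057],
    [0.03,-0.01,0.01,0.001,0.001,-0.057],
    [0.031,-0.009,0.01,0.001,0.001,-0.057],
  ],
)

```text
clock: 3.08
tool_pos: [0.5058, 0.0814, 0.1933]
eef_rot: [0.639, 0.769, 0.003, 0.005]
contact_force: [-0.1, 0.3, -0.2]
opening: 0.496
```

Request:
play_rows(
  targets=[
    [0.031,-0.007,0.01,0.001,0.001,-0.057],
    [0.032,-0.005,0.01,0.001,0.001,-0.057],
    [0.032,-0.003,0.01,0.001,0.001,-0.057],
    [0.032,-0.002,0.01,0.001,0.001,-0.057],
    [0,0,0,0,0,0],
  ],
)

```text
clock: 3.5
tool_pos: [0.4501, 0.2122, 0.151]
eef_rot: [0.538, 0.843, 0.005, 0.001]
contact_force: [-0.2, 0.7, 0.1]
opening: 0.499
```

Run:
```python
from h import *
st()
im=r.snapshot("top")
for d in r.tip_of("small_tin_1","top"): print(np.round(d["uv"],1),round(d["confidence"],2),np.round(atz(d["uv"],0,"top"),3)[:2])
im=r.snapshot("scene")
for d in r.tip_of("small_tin_1","scene"): print(np.round(d["uv"],1),round(d["confidence"],2),np.round(atz(d["uv"],0,"scene"),3)[:2])
plan([(.457,.192,.08,22.7),(.457,.192,.022,22.7)])
cv2.imwrite("pics/s1.png",cv2.resize(im[150:450,120:520],(800,600)))
```

```text
3.5 p [0.4501 0.2122 0.151 ] yaw 24.89 z [ 0.007  0.007 -1.   ] q [-0.24  0.7  -0.47  2.03  0.6   0.54 -0.7 ] F [-0.2  0.7  0.1] op 0.499
[227.9 308. ] 0.67 [0.441 0.401]
[364.5 254.7] 0.63 [0.543 0.044]
[324.9 303.3] 0.93 [0.522 0.04 ]
[246.6 295.3] 0.91 [0.432 0.178]
[[-.006,-.001,.036,.004,.002,.011],[-.006,-.001,.036,.004,.002,.011],[0,0,.029,0,0,0],[0,0,.029,0,0,0]]
```

View pics/s1.png

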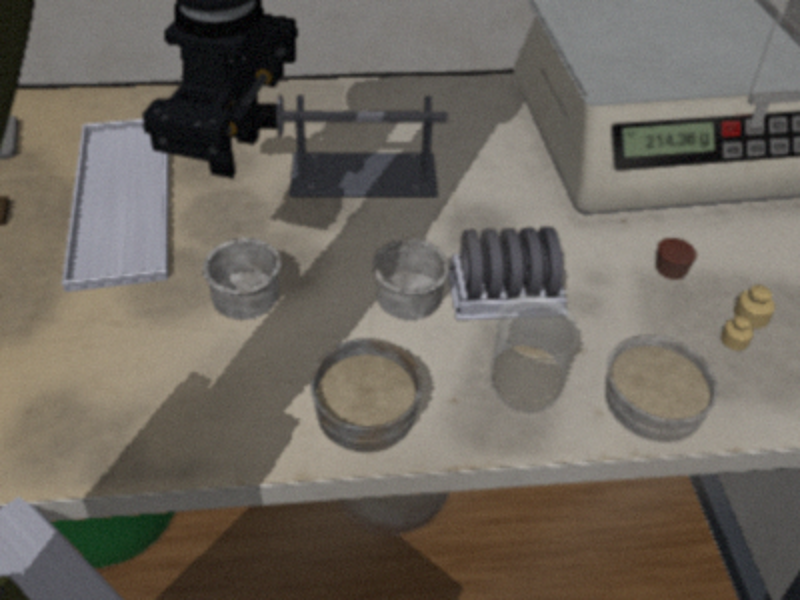

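The gripper is above tin 2 (crop (243,275)). Both tins are unmoved. I descend to pinch its outer wall.

Request:
play_rows(
  targets=[
    [-0.012,-0.001,0.025,0.004,0.002,0.02],
    [-0.006,0,0.036,0.004,0.002,0.012],
    [0,0,0.005,0,0,0],
  ],
)

```text
clock: 3.95
tool_pos: [0.4672, 0.1825, 0.0875]
eef_rot: [0.563, 0.827, 0.004, 0.003]
contact_force: [-0.5, -1.4, 0.9]
opening: 0.499
```

Run:
```python
from h import *
st(); plan([(.457,.193,.022,23)])
```

```text
4.0 p [0.4672 0.1825 0.0875] yaw 21.52 z [ 0.01   0.003 -1.   ] q [-0.26  0.8  -0.34  2.06  0.7   0.38 -0.78] F [-0.5 -1.4  0.9] op 0.499
[[.007,-.003,.033,.005,.001,-.013],[.007,-.003,.033,.005,.001,-.013]]
```

Request:
play_rows(
  targets=[
    [0.01,-0.004,0,0.005,0.005,-0.013],
    [0,0,0,0,0,0],
  ],
)

```text
clock: 4.12
tool_pos: [0.4602, 0.1876, 0.0873]
eef_rot: [0.559, 0.829, 0.002, 0.0]
contact_force: [-0.2, 0.6, -0.2]
opening: 0.504
```

Run:
```python
from h import *
st(); plan([(.457,.193,.022,23)],step=.025)
```

```text
4.1 p [0.4602 0.1876 0.0873] yaw 22.0 z [ 0.002  0.003 -1.   ] q [-0.27  0.8  -0.34  2.07  0.7   0.39 -0.79] F [-0.2  0.6 -0.2] op 0.504
[[.002,0,.022,.001,-.001,-.006],[.002,0,.022,.001,-.001,-.006],[.002,0,.022,.001,-.001,-.006]]
```

Request:
play_rows(
  targets=[
    [0.003,0,0.022,0.001,-0.001,-0.006],
    [0.001,0,0.022,0.001,-0.001,-0.006],
    [0.001,0,0.021,0,0,0],
    [0,0,0.002,0,0,0],
    [0,0,0,0,0,0],
  ],
)

```text
clock: 4.53
tool_pos: [0.4633, 0.1963, 0.0264]
eef_rot: [0.554, 0.832, 0.007, 0.003]
contact_force: [-0.2, 0.4, 0.3]
opening: 0.5
```

Request:
play_rows(
  targets=[
    [0,0,0,0,0,0],
    [0,0,0,0,0,0],
    [0,0,0,0,0,0],
    [0,0,0,0,0,0],
    [0,0,0,0,0,0],
  ],
  hand=0,
  squeeze=15,
)

```text
clock: 4.95
tool_pos: [0.4658, 0.1976, 0.0322]
eef_rot: [0.555, 0.832, 0.011, 0.005]
contact_force: [-0.2, 0.2, 0.0]
opening: 0.142
```

Request:
play_rows(
  targets=[
    [0,0,0,0,0,0],
    [0,0,0,0,0,0],
    [0,0,-0.012,0,0,0],
    [0,0,-0.02,0,0,0],
    [0,0,-0.02,0,0,0],
  ],
)

```text
clock: 5.37
tool_pos: [0.4626, 0.1956, 0.0833]
eef_rot: [0.554, 0.832, 0.007, 0.004]
contact_force: [-0.6, -0.0, 0.4]
opening: 0.068
```

Run:
```python
from h import *
st()
c=np.array([.435,.392])+.088*np.array([.640,.768]); y=np.radians(43); g=c+.035*np.array([np.cos(y),np.sin(y)]); print(g)
plan([(*g,.1,43),(*g,.03,43)],step=.03)
im=r.snapshot("scene");cv2.imwrite("pics/s2.png",cv2.resize(im[150:450,120:520],(800,600)))
```

```text
5.4 p [0.4626 0.1956 0.0833] yaw 22.66 z [ 0.014  0.008 -1.   ] q [-0.29  0.81 -0.33  2.06  0.72  0.37 -0.81] F [-0.6 -0.   0.4] op 0.068
[0.51691738 0.48345394]
[[.024,.016,-.001,.002,0,-.036],[.024,.017,-.001,.002,0,-.036],[.023,.018,-.001,.002,0,-.036],[.023,.019,-.001,.002,0,-.036],[.022,.019,-.001,.002,0,-.036]]
[[.021,.02,-.001,.002,0,-.036],[.021,.021,-.002,.002,0,-.036],[.02,.022,-.002,.002,0,-.036],[.019,.022,-.002,.002,0,-.036],[.018,.023,-.002,.002,0,-.036]]
[[0,0,.023,0,0,0],[0,0,.023,0,0,0],[0,0,.023,0,0,0]]
```

View pics/s2.png

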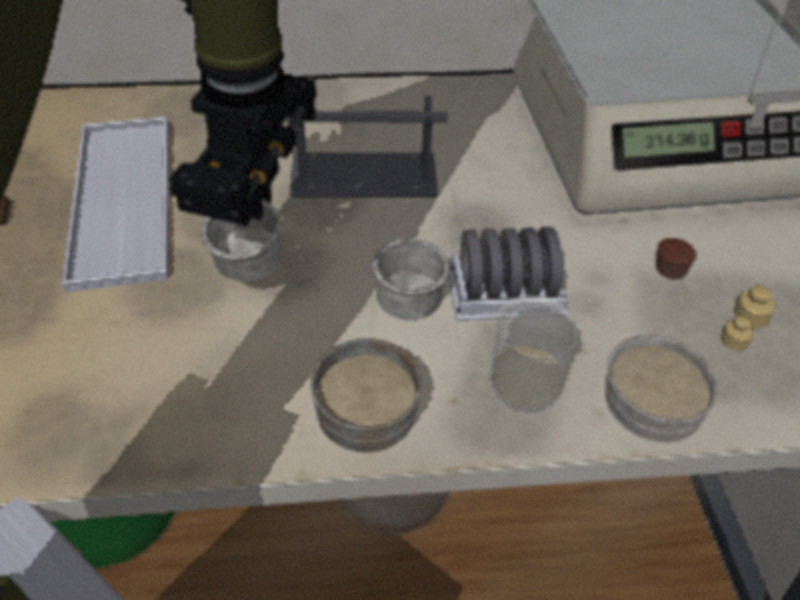

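The tin is held and hanging at crop (243,245), opening 6 mm. I carry it to the far slot of the tray.

Request:
play_rows(
  targets=[
    [0.024,0.016,-0.002,0.002,0,-0.036],
    [0.024,0.017,-0.002,0.002,0,-0.036],
    [0.023,0.018,-0.001,0.002,0,-0.036],
    [0.023,0.019,-0.001,0.002,0,-0.036],
    [0.022,0.019,-0.001,0.002,0,-0.036],
  ],
)

```text
clock: 5.83
tool_pos: [0.4933, 0.3329, 0.0954]
eef_rot: [0.48, 0.877, -0.001, 0.005]
contact_force: [-0.2, -0.6, -0.4]
opening: 0.062
```

Request:
play_rows(
  targets=[
    [0.021,0.02,-0.001,0.002,0,-0.036],
    [0.021,0.021,-0.002,0.002,0,-0.036],
    [0.02,0.022,-0.002,0.002,0,-0.036],
    [0.01,0.015,0,0.002,0,-0.036],
    [0.0,0.0,0,0,0,0],
  ],
)

```text
clock: 6.25
tool_pos: [0.5144, 0.4484, 0.0984]
eef_rot: [0.411, 0.912, -0.002, 0.001]
contact_force: [-0.1, 1.0, -1.3]
opening: 0.064
```

Run:
```python
from h import *
st()
plan([(.517,.483,.09,43)],step=.02)
```

```text
6.2 p [0.5144 0.4484 0.0984] yaw 41.49 z [ 0.001 -0.005 -1.   ] q [-0.52  0.98 -0.55  1.46  0.61  0.87 -0.54] F [-0.1  1.  -1.3] op 0.064
[[.012,.012,.004,-.001,.002,-.013],[.012,.013,.004,-.001,.002,-.013]]
```

Request:
play_rows(
  targets=[
    [0.012,0.012,0.004,-0.001,0.002,-0.013],
    [0.01,0.011,0.004,-0.001,0.002,-0.013],
    [0,0,0.015,0,0,0],
    [0,0,0.015,0,0,0],
    [0,0,0.005,0,0,0],
  ],
)

```text
clock: 6.67
tool_pos: [0.5168, 0.4765, 0.0505]
eef_rot: [0.4, 0.916, -0.003, 0.001]
contact_force: [0.1, -0.2, -1.5]
opening: 0.069
```

Run:
```python
from h import *
st()
plan([(.515,.482,.045,43),(.515,.482,.034,43)],step=.012)
for c in("top","scene"):
  im=r.snapshot(c)
  for d in r.tip_of("small_tin_1",c): print(np.round(d["uv"],1),round(d["confidence"],2),np.round(atz(d["uv"],0.024,c),3)[:2])
cv2.imwrite("pics/s3.png",cv2.resize(im[150:450,120:520],(800,600)))
```

```text
6.7 p [0.5168 0.4765 0.0505] yaw 42.81 z [ 0.    -0.006 -1.   ] q [-0.56  1.07 -0.53  1.4   0.64  0.85 -0.55] F [ 0.1 -0.2 -1.5] op 0.069
[[.005,.002,.005,-.004,.004,-.003],[0,0,.011,0,0,0]]
[364.1 255.5] 0.66 [0.538 0.047]
[204.2 287.1] 0.48 [0.497 0.453]
[326.  301.2] 0.63 [0.511 0.029]
[187.5 221.3] 0.58 [0.493 0.446]
```

View pics/s3.png

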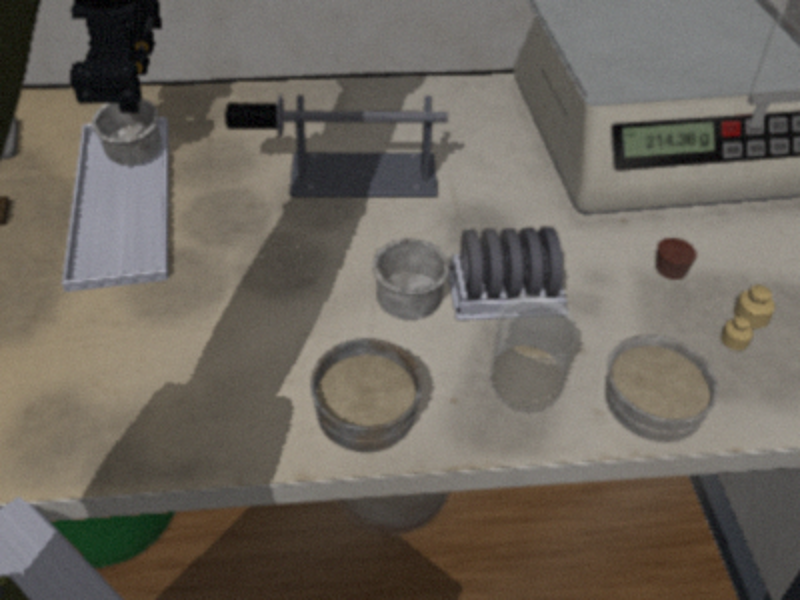

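The tin is above the far end of the tray, about centred (crop (128,130), tray edges at 84 and 169). I lower it.

Request:
play_rows(
  targets=[
    [0.004,0.001,0.004,-0.004,0.004,-0.003],
    [0,0,0.005,0,0,0],
    [0,0,0.004,0,0,0],
    [0,0,0.003,0,0,0],
    [0,0,0,0,0,0],
  ],
)

```text
clock: 7.28
tool_pos: [0.5189, 0.4834, 0.0402]
eef_rot: [0.4, 0.916, 0.006, 0.002]
contact_force: [-1.3, -1.6, 1.0]
opening: 0.072
```

Run:
```python
from h import *
st()
```

```text
7.3 p [0.5189 0.4834 0.0402] yaw 42.83 z [ 0.008  0.009 -1.   ] q [-0.57  1.08 -0.52  1.4   0.65  0.82 -0.56] F [-1.3 -1.6  1. ] op 0.072
```

Request:
play_rows(
  targets=[
    [0,-0.002,0.003,0.003,0.003,0],
    [0,0,0.003,0,0,0],
    [0,0,0.003,0,0,0],
    [0,0,0,0,0,0],
  ],
)

```text
clock: 7.62
tool_pos: [0.52, 0.485, 0.0366]
eef_rot: [0.401, 0.916, 0.009, 0.001]
contact_force: [0.2, -1.4, 0.2]
opening: 0.076
```

Run:
```python
from h import *
st()
```

```text
7.6 p [0.52   0.485  0.0366] yaw 42.73 z [ 0.01   0.016 -1.   ] q [-0.57  1.09 -0.52  1.4   0.65  0.81 -0.56] F [ 0.2 -1.4  0.2] op 0.076
```

Request:
play_rows(
  targets=[
    [0,0,0.002,0.006,0.004,0],
    [0,0,0,0,0,0],
    [0,0,0,0,0,0],
    [0,0,0,0,0,0],
  ],
  hand=0.35,
)

```text
clock: 7.95
tool_pos: [0.5191, 0.4836, 0.0331]
eef_rot: [0.401, 0.916, 0.006, -0.003]
contact_force: [-0.0, -0.2, -0.7]
opening: 0.342
```

Request:
play_rows(
  targets=[
    [0,0,-0.015,0.006,0.006,0],
    [0,0,-0.03,0,0,0],
    [0,0,-0.035,0,0,0],
    [0,0,-0.03,0,0,0],
    [0,0,0,0,0,0],
  ],
)

```text
clock: 8.37
tool_pos: [0.5172, 0.4793, 0.1407]
eef_rot: [0.4, 0.916, -0.002, -0.009]
contact_force: [1.4, 0.7, 1.0]
opening: 0.353
```

Run:
```python
from h import *
st()
# tin 1 pinch on rack +y side
y=np.radians(43); c=np.array([.535,.049]); g=c+.034*np.array([np.cos(y),np.sin(y)]); print(g)
plan([(.46,.35,.17,43),(.5,.15,.17,43),(*g,.11,43)],step=.035)
for c in("top","scene"):
  im=r.snapshot(c)
  for d in r.tip_of("small_tin_1",c): print(np.round(d["uv"],1),round(d["confidence"],2),np.round(atz(d["uv"],0.0,c),3)[:2])
cv2.imwrite("pics/s4.png",cv2.resize(im[150:450,120:520],(800,600)))
```

```text
8.4 p [0.5172 0.4793 0.1407] yaw 42.84 z [-0.019  0.003 -1.   ] q [-0.53  0.97 -0.6   1.35  0.56  1.   -0.48] F [1.4 0.7 1. ] op 0.353
[0.55986603 0.07218794]
[[-.011,-.026,-.006,-.002,-.003,-.001],[-.011,-.026,-.006,-.002,-.003,-.001],[-.011,-.026,-.006,-.002,-.003,-.001],[-.011,-.026,-.006,-.002,-.003,-.001],[-.011,-.026,-.006,-.002,-.003,-.001]]
[[-.029,-.018,0,0,0,0],[-.029,-.018,0,0,0,0],[-.029,-.018,0,0,0,0],[-.029,-.018,0,0,0,0],[-.029,-.018,0,0,0,0]]
[[-.029,-.018,0,0,0,0],[-.024,-.002,.015,0,0,0],[-.024,-.002,.015,0,0,0],[-.024,-.002,.015,0,0,0],[-.024,-.002,.015,0,0,0]]
[362.6 253.8] 0.78 [0.546 0.048]
[204.8 287.9] 0.45 [0.498 0.457]
[254.8 252.7] 0.31 [0.576 0.323]
[187.1 224.9] 0.85 [0.501 0.463]
[322.4 301. ] 0.82 [0.524 0.048]
```

View pics/s4.png

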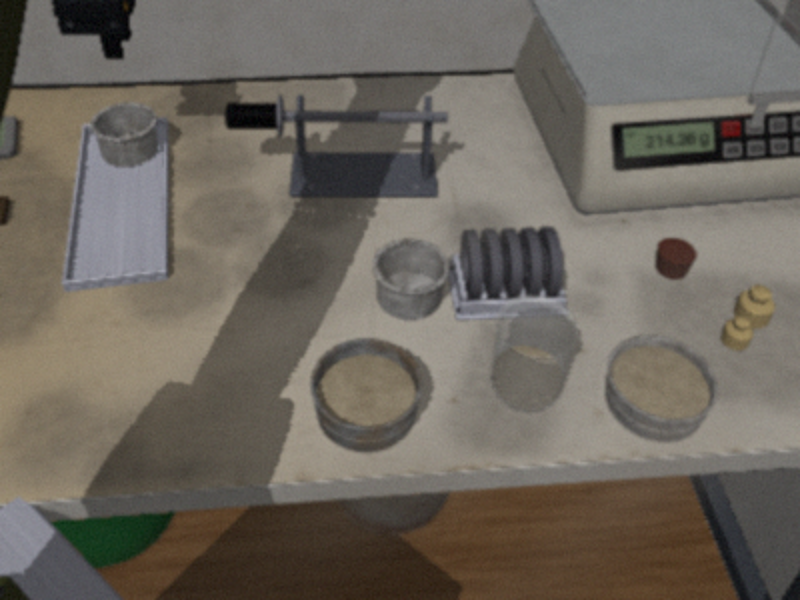

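Tin 2 stands upright in the far end of the tray (crop (127,135)). Tin 1 has not moved (411,278). I go there next.

Request:
play_rows(
  targets=[
    [-0.011,-0.026,-0.006,-0.002,-0.003,-0.001],
    [-0.011,-0.026,-0.006,-0.002,-0.003,-0.001],
    [-0.011,-0.026,-0.006,-0.002,-0.003,-0.001],
    [-0.011,-0.026,-0.006,-0.002,-0.003,-0.001],
    [-0.011,-0.026,-0.006,-0.002,-0.003,-0.001],
  ],
  hand=0.5,
)

```text
clock: 8.98
tool_pos: [0.4517, 0.3441, 0.1555]
eef_rot: [0.395, 0.918, -0.011, -0.006]
contact_force: [0.6, -1.3, -0.5]
opening: 0.501
```

Request:
play_rows(
  targets=[
    [-0.029,-0.018,0,0,0,0],
    [-0.029,-0.018,0,0,0,0],
    [-0.029,-0.018,0,0,0,0],
    [-0.029,-0.018,0,0,0,0],
    [-0.029,-0.018,0,0,0,0],
  ],
)

```text
clock: 9.4
tool_pos: [0.4776, 0.171, 0.1525]
eef_rot: [0.389, 0.921, -0.016, -0.012]
contact_force: [1.1, 0.2, 0.7]
opening: 0.503
```

Request:
play_rows(
  targets=[
    [-0.029,-0.018,0,0,0,0],
    [-0.024,-0.002,0.005,0,0,0],
    [-0.024,-0.002,0.01,0,0,0],
    [-0.01,-0.002,0.01,0,0,0],
    [0,0,0,0,0,0],
  ],
)

```text
clock: 9.82
tool_pos: [0.517, 0.0742, 0.1196]
eef_rot: [0.394, 0.919, -0.023, -0.017]
contact_force: [-0.4, 0.3, 0.2]
opening: 0.499
```

Run:
```python
from h import *
st()
plan([(.559,.072,.1,43)],step=.03)
```

```text
9.8 p [0.517  0.0742 0.1196] yaw 43.58 z [-0.049 -0.03  -0.998] q [ 0.1   0.82 -0.58  1.91  0.7   0.69 -0.17] F [-0.4  0.3  0.2] op 0.499
[[-.015,.015,.009,-.028,-.006,.005],[-.015,.015,.009,-.028,-.006,.005]]
```

Request:
play_rows(
  targets=[
    [-0.015,0.015,0.005,-0.028,-0.006,0.005],
    [-0.014,0.015,0.005,-0.028,-0.006,0],
    [0,0,0,0,0,0],
  ],
)

```text
clock: 10.07
tool_pos: [0.5554, 0.0766, 0.1048]
eef_rot: [0.395, 0.919, -0.0, -0.003]
contact_force: [-0.1, -0.0, 0.2]
opening: 0.498
```

Run:
```python
from h import *
st()
plan([(.559,.072,.08,43),(.559,.072,.028,43)],step=.02)
```

```text
10.1 p [0.5554 0.0766 0.1048] yaw 43.45 z [-0.006  0.003 -1.   ] q [ 0.11  0.86 -0.57  1.85  0.73  0.66 -0.15] F [-0.1 -0.   0.2] op 0.498
[[-.003,0,.012,-.001,-.003,.004],[-.003,0,.012,-.001,-.003,.004],[0,0,.017,0,0,0],[0,0,.017,0,0,0],[0,0,.017,0,0,0]]
```

Request:
play_rows(
  targets=[
    [-0.003,0,0.012,-0.001,-0.003,0.004],
    [-0.003,0,0.015,-0.001,-0.003,0.004],
    [0,0,0.018,0,0,0],
    [0,0,0.018,0,0,0],
    [0,0,0.012,0,0,0],
  ],
)

```text
clock: 10.48
tool_pos: [0.5537, 0.0837, 0.0293]
eef_rot: [0.394, 0.919, 0.002, -0.004]
contact_force: [0.4, -0.1, -0.1]
opening: 0.497
```

Request:
play_rows(
  targets=[
    [0,0,0.004,0,0,0],
    [0,0,0.001,0,0,0],
    [0,0,0.001,0,0,0],
    [0,0,0.001,0,0,0],
    [0,0,0.001,0,0,0],
  ],
  hand=0,
)

```text
clock: 10.9
tool_pos: [0.5475, 0.09, 0.0203]
eef_rot: [0.39, 0.921, 0.001, -0.008]
contact_force: [-0.6, 0.6, 0.5]
opening: 0.144
```

Request:
play_rows(
  targets=[
    [0,0,0,0,0,0],
    [0,0,0,0,0,0],
    [0,0,0,0,0,0],
  ],
)

```text
clock: 11.15
tool_pos: [0.5479, 0.0882, 0.0221]
eef_rot: [0.39, 0.921, -0.0, -0.007]
contact_force: [0.3, -1.3, 3.6]
opening: 0.059
```

Run:
```python
from h import *
st()
```

```text
11.2 p [0.5479 0.0882 0.0221] yaw 44.03 z [-0.012  0.005 -1.   ] q [ 0.03  0.98 -0.46  1.89  0.86  0.49 -0.27] F [ 0.3 -1.3  3.6] op 0.059
```

Request:
play_rows(
  targets=[
    [0,0,-0.012,0,0,0],
    [0,0,-0.02,0,0,0],
    [0,0,-0.022,0,0,0],
    [0,0,-0.01,0,0,0],
    [0,0,0,0,0,0],
  ],
)

```text
clock: 11.57
tool_pos: [0.5493, 0.0894, 0.0909]
eef_rot: [0.391, 0.92, 0.002, -0.007]
contact_force: [1.2, -0.6, -0.6]
opening: 0.044
```

Run:
```python
from h import *
st()
plan([(.403,.347,.09,43)],step=.03)
for c in("top","scene"):
  im=r.snapshot(c)
  for d in r.tip_of("small_tin_1",c): print(np.round(d["uv"],1),round(d["confidence"],2),np.round(atz(d["uv"],0.06,c),3)[:2])
cv2.imwrite("pics/s5.png",cv2.resize(im[150:450,120:520],(800,600)))
```

```text
11.6 p [0.5493 0.0894 0.0909] yaw 44.0 z [-0.011  0.009 -1.   ] q [ 0.09  0.88 -0.56  1.87  0.75  0.63 -0.18] F [ 1.2 -0.6 -0.6] op 0.044
[[.029,.007,0,0,-.001,.002],[.029,.007,0,0,-.001,.002],[.029,.007,0,0,-.001,.002],[.029,.007,0,0,-.001,.002],[.029,.007,0,0,-.001,.002]]
[[.029,.007,0,0,-.001,.002],[.029,.007,0,0,-.001,.002],[.029,.007,0,0,-.001,.002],[.029,.007,0,0,-.001,.002],[.029,.007,0,0,-.001,.002]]
[203.1 289.3] 0.86 [0.487 0.448]
[185.  224.9] 0.61 [0.456 0.397]
[318.7 275. ] 0.56 [0.53  0.065]
[383.5 341.2] 0.56 [ 0.477 -0.123]
[373.1 296.1] 0.48 [ 0.554 -0.051]
[394.6 280.7] 0.24 [ 0.617 -0.06 ]
```

View pics/s5.png

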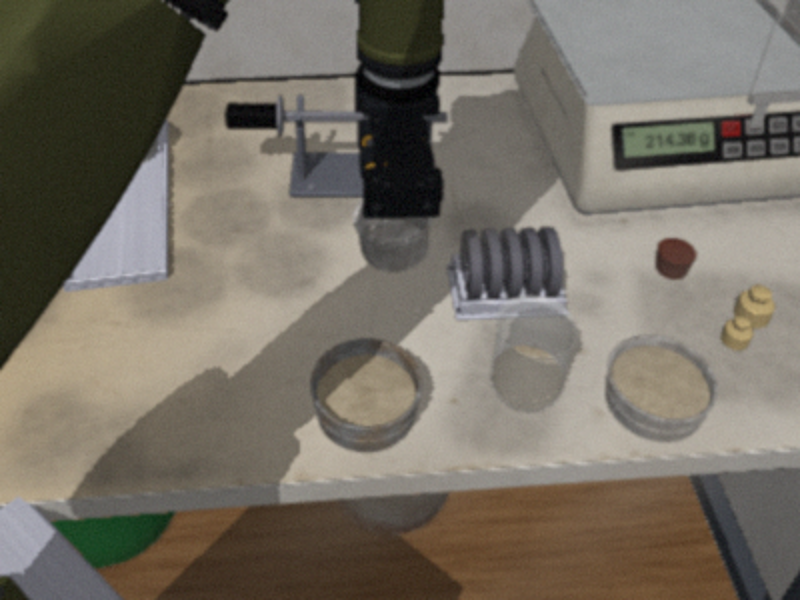

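Tin 1 is held (crop (395,240)). I carry it to the near slot.

Request:
play_rows(
  targets=[
    [0.025,0.006,0,0,-0.001,0.002],
    [0.029,0.007,0,0,-0.001,0.002],
    [0.029,0.007,0,0,-0.001,0.002],
    [0.029,0.007,0,0,-0.001,0.002],
    [0.029,0.007,0,0,-0.001,0.002],
  ],
)

```text
clock: 12.18
tool_pos: [0.4749, 0.2068, 0.0825]
eef_rot: [0.404, 0.915, -0.007, -0.007]
contact_force: [0.5, 0.0, -1.2]
opening: 0.044
```

Request:
play_rows(
  targets=[
    [0.029,0.007,0,0,-0.001,0.002],
    [0.029,0.007,0,0,-0.001,0.002],
    [0.029,0.007,0,0,-0.001,0.002],
    [0.01,0.003,0,0,-0.001,0.002],
    [0,0,0,0,0,0],
  ],
)

```text
clock: 12.6
tool_pos: [0.4178, 0.3047, 0.0781]
eef_rot: [0.403, 0.915, -0.009, -0.009]
contact_force: [0.5, 0.3, -0.4]
opening: 0.044
```

Run:
```python
from h import *
st()
plan([(.403,.347,.07,43)],step=.03)
for c in("top","scene"):
  im=r.snapshot(c)
  for d in r.tip_of("small_tin_1",c): print(np.round(d["uv"],1),round(d["confidence"],2),np.round(atz(d["uv"],0.06,c),3)[:2])
```

```text
12.6 p [0.4178 0.3047 0.0781] yaw 42.52 z [-0.024 -0.009 -1.   ] q [-0.44  0.85 -0.46  1.98  0.74  0.5  -0.69] F [ 0.5  0.3 -0.4] op 0.044
[[.021,.009,.004,-.012,-.005,-.004],[.021,.009,.004,-.012,-.005,-.004]]
[211.3 303.9] 0.9 [0.449 0.43 ]
[274.5 317. ] 0.43 [0.404 0.28 ]
[198.2 264.2] 0.84 [0.392 0.271]
[178.9 237.3] 0.59 [0.419 0.371]
```

Run:
```python
from h import *
im=r.snapshot("top");cv2.imwrite("pics/t6.png",cv2.resize(im[180:400,140:440],(800,587)))
```

```text
(no output)
```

View pics/t6.png

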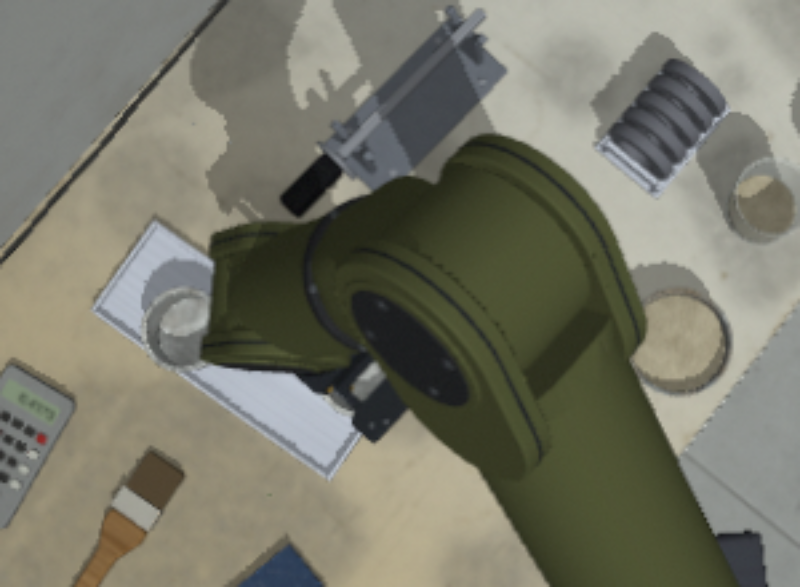

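The tin in the tray has been knocked sideways, toward the tray's lower-left edge at (165,360). I place the held tin first, then check that one.

Run:
```python
from h import *
c0=np.array([.435,.392]);ex=np.array([.640,.768]);ey=np.array([-.768,.64])
for z in(.05,.06):
  p=atz((208.6,302.6),z,"top")[:2]; print(z,p,(p-c0)@ex,(p-c0)@ey)
plan([(.403,.347,.07,43)],step=.03)
```

```text
0.05 [0.45417374 0.43891766] 0.04830395321241853 0.015301870512205952
0.06 [0.45311811 0.43672677] 0.04594574732154689 0.014710421651188767
[[.024,.009,.004,-.012,-.003,-.008],[.024,.009,.004,-.012,-.003,-.008]]
```

Request:
play_rows(
  targets=[
    [0.019,0.008,0.004,-0.012,-0.005,-0.004],
    [0.012,0.006,0.004,-0.012,-0.005,-0.004],
    [0,0,0.012,0,0,0],
    [0,0,0.004,0,0,0],
    [0,0,0,0,0,0],
  ],
)

```text
clock: 13.27
tool_pos: [0.4175, 0.3233, 0.0532]
eef_rot: [0.41, 0.912, -0.003, 0.005]
contact_force: [-0.5, 0.9, -0.5]
opening: 0.045
```

Run:
```python
from h import *
st()
plan([(.403,.347,.05,43)],step=.03)
im=r.snapshot("top");cv2.imwrite("pics/t7.png",cv2.resize(im[260:380,160:320],(800,600),interpolation=cv2.INTER_CUBIC))
im=r.snapshot("scene");cv2.imwrite("pics/s7.png",cv2.resize(im[180:330,120:320],(800,600),interpolation=cv2.INTER_CUBIC))
```

```text
13.3 p [0.4175 0.3233 0.0532] yaw 41.54 z [ 0.006 -0.009 -1.   ] q [-0.53  0.89 -0.37  1.98  0.79  0.43 -0.79] F [-0.5  0.9 -0.5] op 0.045
[[.027,.005,.003,-.001,.011,-.025]]
```

View pics/s7.png

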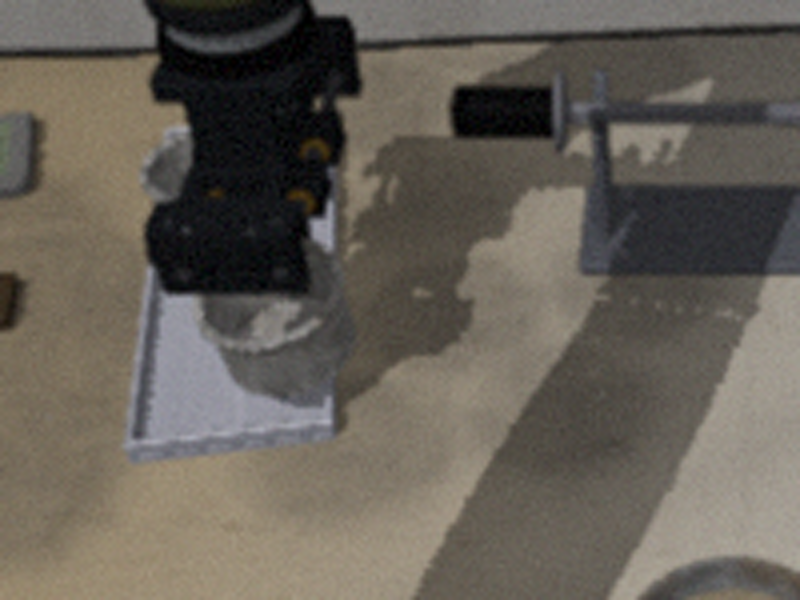

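Request:
play_rows(
  targets=[
    [0.015,-0.002,0,-0.001,0.011,-0.02],
    [0.015,-0.002,0,0,0,0],
    [0.01,0,0,0,0,0],
    [0,0,0,0,0,0],
  ],
)

```text
clock: 13.7
tool_pos: [0.3875, 0.3505, 0.0549]
eef_rot: [0.403, 0.915, 0.001, -0.001]
contact_force: [0.7, -0.2, -1.2]
opening: 0.046
```

Run:
```python
from h import *
st()
p=r.get_state()["tool_pos"][:2]-np.array([.435,.392]); print(p@[.64,.768],p@[-.768,.64])
im=r.snapshot("scene");cv2.imwrite("pics/s8.png",cv2.resize(im[180:330,120:320],(800,600),interpolation=cv2.INTER_CUBIC))
```

```text
13.7 p [0.3875 0.3505 0.0549] yaw 42.51 z [ 0.     0.003 -1.   ] q [-0.6   0.88 -0.37  2.    0.79  0.41 -0.84] F [ 0.7 -0.2 -1.2] op 0.046
-0.06229650745408984 0.009871415433183003
```

View pics/s8.png

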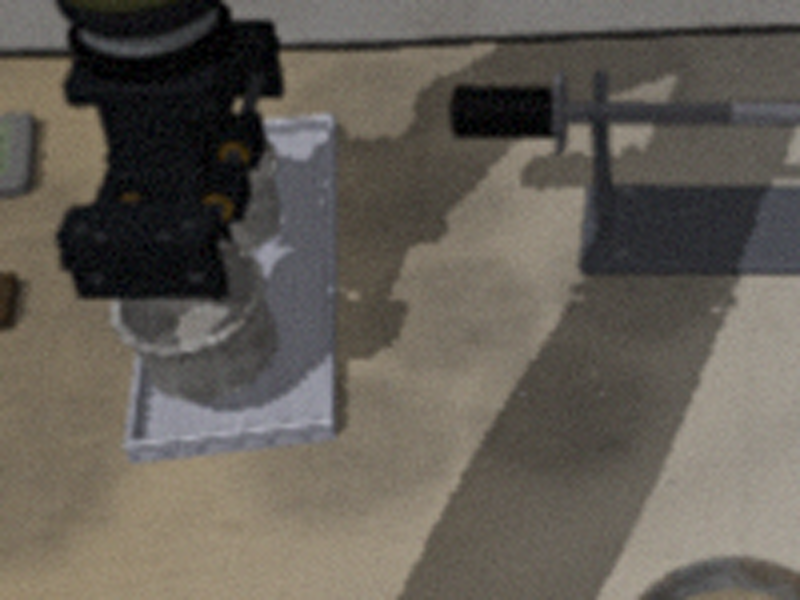

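Request:
play_rows(
  targets=[
    [-0.012,0,0.004,0,0,0],
    [0,0,0.008,0,0,0],
    [0,0,0.008,0,0,0],
    [0,0,0.004,0,0,0],
    [0,0,0,0,0,0],
  ],
  squeeze=6,
)

```text
clock: 14.17
tool_pos: [0.4002, 0.3379, 0.0288]
eef_rot: [0.404, 0.915, 0.001, 0.002]
contact_force: [0.4, 0.8, 1.3]
opening: 0.053
```

Run:
```python
from h import *
st()
p=r.get_state()["tool_pos"][:2]-np.array([.435,.392]); print(p@[.64,.768],p@[-.768,.64])
```

```text
14.2 p [0.4002 0.3379 0.0288] yaw 42.3 z [ 0.004  0.001 -1.   ] q [-0.6   0.93 -0.32  2.    0.83  0.35 -0.86] F [0.4 0.8 1.3] op 0.053
-0.06378436177650536 -0.007872912435383767
```

Contact has begun, so I go slightly lower and release.

Request:
play_rows(
  targets=[
    [0,0,0.003,0,0,0],
    [0,0,0.001,0,0,0],
    [0,0,0,0,0,0],
  ],
)

```text
clock: 14.42
tool_pos: [0.4016, 0.3381, 0.0244]
eef_rot: [0.405, 0.914, 0.002, 0.002]
contact_force: [1.2, -0.5, 3.1]
opening: 0.062
```

Request:
play_rows(
  targets=[
    [0,0,0,0,0,0],
    [0,0,0,0,0,0],
    [0,0,0,0,0,0],
    [0,0,0,0,0,0],
  ],
  hand=0.3,
)

```text
clock: 14.75
tool_pos: [0.4002, 0.3377, 0.0242]
eef_rot: [0.404, 0.915, 0.001, 0.002]
contact_force: [-0.9, 0.1, -0.8]
opening: 0.299
```

Request:
play_rows(
  targets=[
    [0,0,-0.01,0,0,0],
    [0,0,-0.025,0,0,0],
    [0,0,-0.035,0,0,0],
    [0,0,-0.035,0,0,0],
    [0,0,-0.02,0,0,0],
  ],
)

```text
clock: 15.17
tool_pos: [0.3959, 0.3351, 0.1515]
eef_rot: [0.402, 0.915, -0.005, -0.001]
contact_force: [1.4, 0.5, -0.5]
opening: 0.299
```

Request:
play_rows(
  targets=[
    [-0.03,-0.01,0,0,0,0],
    [-0.03,-0.01,0,0,0,0],
    [-0.03,-0.01,0,0,0,0],
    [-0.02,0,0,0,0,0],
    [0,0,0,0,0,0],
  ],
)

```text
clock: 15.58
tool_pos: [0.4508, 0.2351, 0.1622]
eef_rot: [0.399, 0.917, 0.002, 0.002]
contact_force: [0.4, 0.3, -0.5]
opening: 0.3
```

Run:
```python
from h import *
st()
im=r.snapshot("top");cv2.imwrite("pics/t9.png",im)
im2=r.snapshot("scene");cv2.imwrite("pics/s9.png",im2)
a=cv2.resize(im[250:370,160:320],(400,300),interpolation=cv2.INTER_CUBIC);b=cv2.resize(im2[180:330,120:320],(400,300),interpolation=cv2.INTER_CUBIC)
cv2.imwrite("pics/m9.png",np.hstack([a,b]))
```

```text
15.6 p [0.4508 0.2351 0.1622] yaw 42.92 z [ 0.005  0.002 -1.   ] q [-0.22  0.71 -0.58  1.98  0.65  0.64 -0.48] F [ 0.4  0.3 -0.5] op 0.3
```

View pics/m9.png

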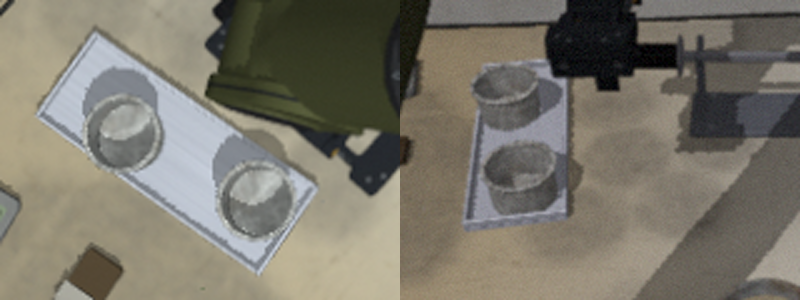

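Both tins stand in the tray. The upper-left one is close to the long wall, so I check numerically that it is upright, by fitting a tin model to the detected boxes.

Run:
```python
from h import *
from scipy.optimize import least_squares
th=np.linspace(0,2*np.pi,60); cs=np.c_[np.cos(th),np.sin(th)]
loc=np.vstack([np.c_[.035*cs,0*th],np.c_[.039*cs,0*th+.046],np.c_[.039*cs,0*th+.04]])
def bb(v,c):
    P=Ro.from_rotvec([v[3],v[4],0]).apply(loc)+v[:3]; u=proj(P,c); return np.r_[u.min(0),u.max(0)]
D={}
for c in("top","scene"):
    for d in r.search_frame("small_tin_1",c):
        b=np.array(d["bbox"]); print(c,np.round(b,1),round(d["confidence"],2)); D.setdefault(c,[]).append(b)
for n,g in(("A",(.457,.43)),("B",(.379,.324))):
    B={c:min(D[c],key=lambda b:np.linalg.norm((b[:2]+b[2:])/2-proj([*g,.025],c)[0])) for c in D}
    for tilt in(0,1):
        f=lambda v:np.r_[np.r_[[bb(np.r_[v[:2],v[2],v[3:5]] ,c)-B[c] for c in B]].ravel(),(v[2]-.004)*1000,(0 if tilt else 1e4)*v[3:5]]
        s=least_squares(f,[*g,.004,0,0]); p=s.x[:2]-[.435,.392]
        print(n,tilt,np.round(s.x,3),"tray xy",np.round([p@[.64,.768],p@[-.768,.64]],3),"res",np.round(s.fun[:8],1))
```

```text
top [190.3 288.6 225.5 321. ] 0.96
top [247.4 309.7 280.3 344.4] 0.8
scene [162.4 251.2 195.5 286.5] 0.81
scene [156.4 209.9 190.2 244.7] 0.65
A 0 [ 0.452  0.443  0.004  0.    -0.   ] tray xy [0.051 0.02 ] res [ 0.8 -0.9 -0.9 -1.3 -1.8  1.1  0.4  0.8]
A 1 [ 0.455  0.443  0.004 -0.017 -0.076] tray xy [0.052 0.018] res [ 0.7 -0.6 -1.  -1.  -2.   0.6  1.1  0.9]
B 0 [0.379 0.313 0.004 0.    0.   ] tray xy [-0.096 -0.007] res [-1.6  3.  -2.1  0.8 -0.8 -1.8  5.7  2.6]
B 1 [ 0.375  0.311  0.005 -0.094  0.123] tray xy [-0.1   -0.006] res [-2.3  2.5 -1.5  0.6 -0.8 -0.4  5.   2. ]
```

Run:
```python
import cv2,numpy as np
a=cv2.imread("pics/t9.png")[255:345,180:260];b=cv2.imread("pics/s9.png")[190:280,135:215]
cv2.imwrite("pics/z9.png",np.hstack([cv2.resize(x,(400,450),interpolation=cv2.INTER_CUBIC) for x in(a,b)]))
```

```text
(no output)
```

View pics/z9.png

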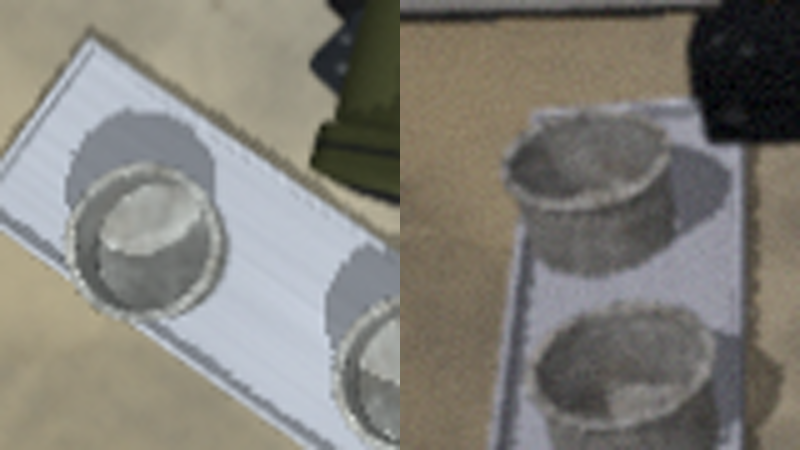

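Tin A stands with its base inside the wall and its rim slope matches the other tin's, so it is upright in the tray. Next I fit the rack and bar precisely on the unobstructed first pictures.

Run:
```python
from h import *
from scipy.optimize import minimize
I={c:cv2.imread(f"pics/{c}0.png") for c in("top","scene")}
S=4
def hull(P,c,m,off):
    u=(proj(P,c)-off)*S; cv2.fillConvexPoly(m,cv2.convexHull(np.round(u).astype(np.int32)),1)
th=np.linspace(0,2*np.pi,40)
disc=lambda x,R=.036:np.vstack([np.c_[0*th+x+e,R*np.cos(th),R*np.sin(th)] for e in(-.006,.006)])
box=lambda a,b:np.array([[x,y,z] for x in(a[0],b[0]) for y in(a[1],b[1]) for z in(a[2],b[2])])
def run(parts,z,g,win,thr,name):
    M={}
    for c,(l,t,rr,b) in win.items():
        x=cv2.resize(I[c][t:b,l:rr],None,fx=S,fy=S,interpolation=cv2.INTER_CUBIC)
        m=(x.max(2)<thr[c]).astype(np.uint8); k=cv2.getStructuringElement(cv2.MORPH_ELLIPSE,(13,13)); m=cv2.morphologyEx(cv2.morphologyEx(m,cv2.MORPH_OPEN,k),cv2.MORPH_CLOSE,k)
        n,L,st_,_=cv2.connectedComponentsWithStats(m); M[c]=(L==1+st_[1:,4].argmax()).astype(np.uint8)
    def render(v,c):
        m=np.zeros_like(M[c]); Rz=Ro.from_euler("z",v[2])
        for P in parts: hull(Rz.apply(P)+[v[0],v[1],z],c,m,np.array(win[c][:2])+0.)
        return m
    def cost(v,cs=win):
        return sum(1-(render(v,c)&M[c]).sum()/max(1,(render(v,c)|M[c]).sum()) for c in cs)
    for cs in(list(win),["top"],["scene"]):
        s=minimize(cost,g,args=(cs,),method="Nelder-Mead",options=dict(initial_simplex=np.array(g)+np.array([[0,0,0],[.008,0,0],[0,.008,0],[0,0,.08]]),maxiter=200))
        print(name,cs,np.round(s.x[:2],4),np.round(np.degrees(s.x[2]),2),"cost",round(s.fun,3))
    v=s.x
rings=[disc(x) for x in(-.04,-.02,0,.02,.04)]
for c,(w) in dict(top=(360,195,415,255),scene=(345,258,406,302)).items():
    print(c,[int(np.percentile(I[c][w[1]:w[3],w[0]:w[2]].max(2),p)) for p in(5,15,25,35,50,70)])
run(rings,.041,[.604,-.022,np.radians(-47)],dict(top=(360,195,415,255),scene=(345,258,406,302)),dict(top=105,scene=125),"rack")
run([box((-.03,-.012,-.012),(.03,.012,.012))],.09,[.565,.31,np.radians(-49.6)],dict(top=(240,230,272,268),scene=(228,196,262,218)),dict(top=55,scene=60),"handle")
```

```text
top [55, 73, 91, 99, 109, 143]
scene [44, 54, 63, 71, 84, 117]
rack ['top', 'scene'] [ 0.6065 -0.0236] -45.58 cost 0.209
rack ['top'] [ 0.6075 -0.0251] -46.19 cost 0.059Traceback (most recent call last):
  File "<stdin>", line 29, in <module>
  File "<stdin>", line 23, in run
    res = _minimize_neldermead(fun, x0, args, callback, bounds=bounds,
                               **options)
    fxcc = func(xcc)
    fx = function(np.copy(x), *(wrapper_args + args))
  File "<stdin>", line 21, in cost
  File "<stdin>", line 21, in <genexpr>
  File "<stdin>", line 18, in render
  File "<stdin>", line 6, in hull
  File "h.py", line 7, in proj
    K,k1,R,t=cal(c); X=np.atleast_2d(P)@R.T+t; s=X[:,:2]/X[:,2:]; s=s*(1+k1*(s**2).sum(1,keepdims=True))
             ~~~^^^
  File "h.py", line 5, in cal
    k=r.get_calibration(c); return np.array(k["intrinsics"]),float(k["k1"]),np.array(k["R"]),np.array(k["t"]).ravel()
ValueError: time passes only in moves, steps and waits
```

```bash
sed -i 's/^def cal(c):/import functools\n@functools.lru_cache\ndef cal(c):/' h.py
cat > fit.py <<'E'
from h import *
from scipy.optimize import minimize
S=4
th=np.linspace(0,2*np.pi,40)
disc=lambda x,R=.036:np.vstack([np.c_[0*th+x+e,R*np.cos(th),R*np.sin(th)] for e in(-.006,.006)])
box=lambda a,b:np.array([[x,y,z] for x in(a[0],b[0]) for y in(a[1],b[1]) for z in(a[2],b[2])])
rings=[disc(x) for x in(-.04,-.02,0,.02,.04)]; handle=[box((-.03,-.012,-.012),(.03,.012,.012))]
def run(I,parts,z,g,c,win,thr,name):
    l,t,rr,b=win
    x=cv2.resize(I[t:b,l:rr],None,fx=S,fy=S,interpolation=cv2.INTER_CUBIC)
    m=(x.max(2)<thr).astype(np.uint8); k=cv2.getStructuringElement(cv2.MORPH_ELLIPSE,(13,13)); m=cv2.morphologyEx(cv2.morphologyEx(m,cv2.MORPH_OPEN,k),cv2.MORPH_CLOSE,k)
    n,L,s_,_=cv2.connectedComponentsWithStats(m); M=(L==1+s_[1:,4].argmax()).astype(np.uint8)
    def cost(v):
        o=np.zeros_like(M); Rz=Ro.from_euler("z",v[2])
        for P in parts:
            u=(proj(Rz.apply(P)+[v[0],v[1],z],c)-[l,t])*S; cv2.fillConvexPoly(o,cv2.convexHull(np.round(u).astype(np.int32)),1)
        return 1-(o&M).sum()/max(1,(o|M).sum())
    s=minimize(cost,g,method="Nelder-Mead",options=dict(initial_simplex=np.array(g)+np.array([[0,0,0],[.008,0,0],[0,.008,0],[0,0,.08]]),maxiter=200))
    print(name,c,np.round(s.x[:2],4),np.round(np.degrees(s.x[2]),2),"cost",round(s.fun,3)); return s.x
E
python3 - <<'E'
from fit import *
I={c:cv2.imread(f"pics/{c}0.png") for c in("top","scene")}
for t in(80,95,110): run(I["scene"],rings,.041,[.606,-.024,-.806],"scene",(340,255,410,302),t,f"rack{t}")
for t in(90,105): run(I["top"],rings,.041,[.606,-.024,-.806],"top",(355,190,415,255),t,f"rack{t}")
for t in(45,60): 
  run(I["top"],handle,.09,[.565,.31,-.866],"top",(240,230,272,268),t,f"handle{t}")
  run(I["scene"],handle,.09,[.565,.31,-.866],"scene",(228,196,262,218),t,f"handle{t}")
st(); plan([(.5646,.3093,.17,40.4)])
E
```

```text
rack80 scene [ 0.6059 -0.0224] -48.46 cost 0.351
rack95 scene [ 0.6062 -0.0224] -46.52 cost 0.073
rack110 scene [ 0.6063 -0.0224] -45.65 cost 0.131
rack90 top [ 0.6075 -0.0251] -46.14 cost 0.489
rack105 top [ 0.6076 -0.0251] -45.91 cost 0.059
handle45 top [0.5651 0.3049] -50.07 cost 0.217
handle45 scene [0.5658 0.3138] -44.71 cost 0.274
handle60 top [0.5664 0.3061] -49.9 cost 0.17
handle60 scene [0.5642 0.3106] -41.56 cost 0.218
15.8 p [0.4472 0.2412 0.162 ] yaw 43.43 z [ 0.002  0.006 -1.   ] q [-0.23  0.71 -0.59  1.98  0.65  0.63 -0.48] F [ 0.6 -1.5  0.2] op 0.302
[[-.008,.033,-.002,.002,-.001,.013],[-.007,.033,-.002,.002,-.001,.013],[-.007,.033,-.002,.002,-.001,.013],[-.007,.033,-.002,.002,-.001,.013]]
```

Request:
play_rows(
  targets=[
    [-0.008,0.033,-0.004,0.002,-0.001,0.013],
    [-0.007,0.033,-0.004,0.002,-0.001,0.013],
    [-0.007,0.03,-0.002,0.002,-0.001,0.013],
    [-0.005,0.02,-0.002,0.002,-0.001,0.013],
    [0,0,0,0,0,0],
  ],
  hand=0.6,
)

```text
clock: 16.2
tool_pos: [0.5423, 0.3089, 0.1732]
eef_rot: [0.411, 0.912, -0.004, -0.005]
contact_force: [0.7, 0.6, -0.1]
opening: 0.596
```

Run:
```python
from h import *
st(); plan([(.5685,.3045,.15,40.4)],step=.02)
```

```text
16.2 p [0.5423 0.3089 0.1732] yaw 41.44 z [-0.013 -0.004 -1.   ] q [-0.26  0.83 -0.61  1.6   0.56  0.9  -0.36] F [ 0.7  0.6 -0.1] op 0.596
[[-.01,.008,.011,-.006,-.003,.009],[-.01,.009,.012,-.006,-.003,.009]]
```

Request:
play_rows(
  targets=[
    [-0.011,0.009,0.005,-0.006,-0.003,0.009],
    [-0.01,0.009,0.01,-0.006,-0.003,0.009],
    [-0.002,0,0.006,0,0,0],
    [0,0,0,0,0,0],
  ],
)

```text
clock: 16.53
tool_pos: [0.5659, 0.3103, 0.15]
eef_rot: [0.414, 0.91, 0.0, -0.002]
contact_force: [0.3, -0.4, 0.2]
opening: 0.599
```

Run:
```python
from h import *
st(); plan([(.5685,.3045,.125,40.4),(.5685,.3045,.071,40.4)],step=.02)
```

```text
16.5 p [0.5659 0.3103 0.15  ] yaw 41.04 z [-0.003  0.002 -1.   ] q [-0.26  0.88 -0.59  1.56  0.59  0.88 -0.35] F [ 0.3 -0.4  0.2] op 0.599
[[-.003,-.001,.012,-.001,-.002,.006],[-.003,-.001,.012,-.001,-.002,.006],[0,0,.018,0,0,0],[0,0,.018,0,0,0],[0,0,.018,0,0,0]]
```

Request:
play_rows(
  targets=[
    [-0.004,-0.001,0.012,-0.001,-0.002,0.006],
    [-0.004,-0.001,0.015,-0.001,-0.002,0.004],
    [-0.001,0,0.016,0,0,0],
    [-0.001,0,0.014,0,0,0],
    [0,0,0.006,0,0,0],
  ],
)

```text
clock: 16.95
tool_pos: [0.5662, 0.3006, 0.0831]
eef_rot: [0.417, 0.909, -0.001, -0.001]
contact_force: [-0.5, 0.1, -0.4]
opening: 0.602
```

Run:
```python
from h import *
st(); plan([(.5685,.3045,.071,40.3)],step=.02)
```

```text
16.9 p [0.5662 0.3006 0.0831] yaw 40.66 z [-0.002 -0.001 -1.   ] q [-0.28  0.96 -0.54  1.61  0.65  0.76 -0.41] F [-0.5  0.1 -0.4] op 0.602
[[.001,.004,.012,-.002,-.001,.006]]
```

Request:
play_rows(
  targets=[
    [0.001,0.004,0.006,-0.002,-0.001,0.004],
    [0,0.001,0.004,0,0,0],
    [0,0,0.001,0,0,0],
  ],
)

```text
clock: 17.2
tool_pos: [0.5671, 0.3038, 0.0694]
eef_rot: [0.419, 0.908, -0.002, -0.001]
contact_force: [-0.1, 0.1, 0.3]
opening: 0.601
```

Request:
play_rows(
  targets=[
    [0,0,0,0,0,0],
    [0,0,0,0,0,0],
    [0,0,0,0,0,0],
    [0,0,0,0,0,0],
    [0,0,0,0,0,0],
  ],
  hand=0,
  squeeze=15,
)

```text
clock: 17.62
tool_pos: [0.5678, 0.3054, 0.0713]
eef_rot: [0.419, 0.908, -0.0, -0.001]
contact_force: [-0.1, -0.3, -1.5]
opening: 0.268
```

Run:
```python
from h import *
st(); plan([(.5685,.3045,.071,40.3)],step=.02)
```

```text
17.6 p [0.5678 0.3054 0.0713] yaw 40.49 z [-0.001  0.    -1.   ] q [-0.29  0.98 -0.53  1.61  0.66  0.75 -0.42] F [-0.1 -0.3 -1.5] op 0.268
[[-.001,0,0,-.001,-.001,.003]]
```

The opening is 23.6 mm, so the handle is gripped. The TCP at grasp, (0.568, 0.305, 0.071) with yaw 40.5, is the return pose. Grip goes to 60 N, then I lift.

Request:
play_rows(
  targets=[
    [0,0,0,0,0,0],
    [0,0,0,0,0,0],
    [0,0,0,0,0,0],
  ],
  squeeze=60,
)

```text
clock: 17.87
tool_pos: [0.568, 0.3054, 0.0719]
eef_rot: [0.419, 0.908, 0.0, -0.0]
contact_force: [0.2, 0.9, -0.6]
opening: 0.264
```

Request:
play_rows(
  targets=[
    [0,0,-0.01,0,0,0],
    [0,0,-0.015,0,0,0],
    [0,0,-0.02,0,0,0],
    [0,0,-0.02,0,0,0],
    [0,0,-0.005,0,0,0],
  ],
)

```text
clock: 18.28
tool_pos: [0.5664, 0.3043, 0.1442]
eef_rot: [0.419, 0.908, -0.002, -0.002]
contact_force: [0.5, -0.3, -0.8]
opening: 0.26
```

Run:
```python
from h import *
st(); plan([(.406,.185,.14,43.8)],step=.03)
```

```text
18.3 p [0.5664 0.3043 0.1442] yaw 40.51 z [-0.006 -0.002 -1.   ] q [-0.26  0.88 -0.59  1.57  0.59  0.88 -0.36] F [ 0.5 -0.3 -0.8] op 0.26
[[.002,-.028,.001,-.001,0,-.008],[.002,-.028,.001,-.001,0,-.008],[.002,-.028,.001,-.001,0,-.008],[.003,-.028,.001,-.001,0,-.008],[.003,-.028,.001,-.001,0,-.008]]
[[.003,-.028,.001,-.001,0,-.008],[.003,-.028,.001,-.001,0,-.008]]
```

Request:
play_rows(
  targets=[
    [0.002,-0.02,0,-0.001,0,-0.008],
    [0.002,-0.028,0,-0.001,0,-0.008],
    [0.002,-0.028,0,-0.001,0,-0.008],
    [0.003,-0.028,0,-0.001,0,-0.008],
    [0.003,-0.028,0,-0.001,0,-0.008],
  ],
)

```text
clock: 18.7
tool_pos: [0.4616, 0.2294, 0.147]
eef_rot: [0.401, 0.916, 0.008, 0.001]
contact_force: [0.9, -0.1, -0.4]
opening: 0.267
```

Request:
play_rows(
  targets=[
    [0.003,-0.028,0.001,-0.001,0,-0.008],
    [0.003,-0.022,0.001,-0.001,0,-0.008],
    [0,0,0,0,0,0],
  ],
)

```text
clock: 18.95
tool_pos: [0.4133, 0.1931, 0.1444]
eef_rot: [0.393, 0.92, 0.005, 0.001]
contact_force: [-0.6, -0.4, -0.3]
opening: 0.26
```

Run:
```python
from h import *
st(); plan([(.406,.185,.09,43.8),(.406,.185,.025,43.8)],step=.02)
a=r.snapshot("top");b=r.snapshot("scene");cv2.imwrite("pics/t10.png",a);cv2.imwrite("pics/s10.png",b)
x=[cv2.resize(a[190:340,270:420],(400,400),interpolation=cv2.INTER_CUBIC),cv2.resize(b[200:330,235:365],(400,400),interpolation=cv2.INTER_CUBIC)]
cv2.imwrite("pics/m10.png",np.hstack(x))
s=r.get_state(); p=np.array(s["tool_pos"]);R=Ro.from_quat(s["eef_rot"]).as_matrix()
tip=p-.019*R[:,2]-(.224-.0035)*R[:,0]; print("predicted tip",tip,proj(tip,"top"),proj(tip,"scene"))
```

```text
18.9 p [0.4133 0.1931 0.1444] yaw 43.74 z [ 0.005  0.009 -1.   ] q [-0.21  0.68 -0.52  2.15  0.74  0.48 -0.54] F [-0.6 -0.4 -0.3] op 0.26
[[0,-.004,.018,.003,-.001,0],[0,-.004,.018,.003,-.001,0],[0,-.004,.018,.003,-.001,0],[0,0,.016,0,0,0],[0,0,.016,0,0,0]]
[[0,0,.016,0,0,0],[0,0,.016,0,0,0]]
predicted tip [0.56953819 0.03707255 0.1630507 ] [[370.47058705 230.79203428]] [[344.96730185 231.39344112]]
```

View pics/m10.png

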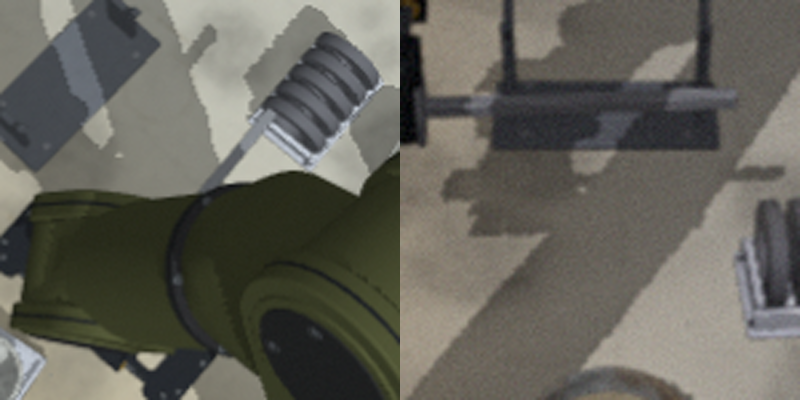

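The bar tip shows at top px (370.5,231.3) and scene px (344.5,231.5), matching the prediction within 1 px: level, no droop. I descend before the rack.

Request:
play_rows(
  targets=[
    [0,-0.004,0.012,0.003,-0.001,0],
    [0,-0.004,0.018,0.003,-0.001,0],
    [0,-0.002,0.018,0.001,-0.001,0],
    [0,0,0.018,0,0,0],
    [0,0,0.012,0,0,0],
  ],
)

```text
clock: 19.47
tool_pos: [0.4213, 0.1994, 0.0668]
eef_rot: [0.394, 0.919, 0.015, 0.006]
contact_force: [0.9, -0.1, -0.7]
opening: 0.266
```

```bash
cat >> h.py <<'E'
def rk():
    s=r.get_state(); p=np.array(s["tool_pos"]);R=Ro.from_quat(s["eef_rot"]).as_matrix(); a=np.radians(-46.2); e=np.array([np.cos(a),np.sin(a)]); f=np.array([-e[1],e[0]])
    for n,L in(("org",-.0035),("tip",.2205)):
        q=p-.019*R[:,2]-L*R[:,0]; d=q[:2]-[.607,-.024]; print(n,"rack x %.1f y %.1f z %.1f mm"%(d@e*1e3,d@f*1e3,q[2]*1e3))
E
python3 - <<'E'
from h import *
st(); rk(); plan([(.406,.1855,.025,43.8)],step=.02)
E
```

```text
19.5 p [0.4213 0.1994 0.0668] yaw 43.55 z [ 0.022  0.022 -1.   ] q [-0.38  0.82 -0.25  2.19  0.97  0.21 -0.75] F [ 0.9 -0.1 -0.7] op 0.266
org rack x -293.3 y 20.1 z 85.8 mm
tip rack x -69.3 y 19.1 z 85.6 mm
[[0,-.007,.014,.01,0,-.001],[0,-.007,.014,.01,0,-.001],[0,-.007,.014,.01,0,-.001]]
```

Request:
play_rows(
  targets=[
    [0,-0.006,0.012,-0.02,0,0.002],
    [0,-0.006,0.012,-0.02,0,0.002],
    [0,-0.006,0.012,-0.02,0,0],
    [0,0,0,0,0,0],
  ],
)

```text
clock: 19.8
tool_pos: [0.408, 0.1855, 0.0398]
eef_rot: [0.392, 0.92, 0.009, 0.007]
contact_force: [-0.7, -0.8, -0.8]
opening: 0.265
```

Run:
```python
from h import *
st(); rk()
```

```text
19.8 p [0.408  0.1855 0.0398] yaw 43.9 z [ 0.021  0.011 -1.   ] q [-0.39  0.87 -0.23  2.24  1.48  0.17 -1.24] F [-0.7 -0.8 -0.8] op 0.265
org rack x -292.6 y 0.9 z 58.8 mm
tip rack x -68.6 y 1.3 z 60.2 mm
```

Request:
play_rows(
  targets=[
    [0,0,0.008,0,0,0],
    [0,0,0.006,0,0,0],
    [0,0,0.001,0,0,0],
  ],
)

```text
clock: 20.05
tool_pos: [0.4125, 0.1911, 0.024]
eef_rot: [0.391, 0.92, 0.014, 0.008]
contact_force: [-0.1, -0.1, -1.1]
opening: 0.267
```

Run:
```python
from h import *
st(); rk()
```

```text
20.1 p [0.4125 0.1911 0.024 ] yaw 43.95 z [ 0.025  0.019 -1.   ] q [-0.37  0.91 -0.26  2.23  1.64  0.2  -1.4 ] F [-0.1 -0.1 -1.1] op 0.267
org rack x -293.4 y 7.9 z 43.0 mm
tip rack x -69.4 y 8.4 z 43.7 mm
```

Request:
play_rows(
  targets=[
    [-0.003,-0.006,0,0,0,0],
    [-0.004,-0.003,0,0,0,0],
    [0,0,0,0,0,0],
  ],
)

```text
clock: 20.3
tool_pos: [0.4141, 0.1833, 0.0238]
eef_rot: [0.391, 0.92, 0.017, 0.008]
contact_force: [0.4, -0.4, -0.3]
opening: 0.269
```

Run:
```python
from h import *
st(); rk()
```

```text
20.3 p [0.4141 0.1833 0.0238] yaw 43.93 z [ 0.027  0.025 -0.999] q [-0.34  0.91 -0.28  2.24  1.7   0.22 -1.44] F [ 0.4 -0.4 -0.3] op 0.269
org rack x -286.6 y 3.5 z 42.8 mm
tip rack x -62.6 y 4.0 z 42.9 mm
```

Tip at y 4 mm and z 43 mm, both within tolerance. I push in, in short steps, with checks.

Request:
play_rows(
  targets=[
    [-0.01,-0.002,0,0,0,0],
    [-0.012,-0.001,0,0,0,0],
    [-0.012,-0.001,0,0,0,0],
    [0,0,0,0,0,0],
  ],
)

```text
clock: 20.63
tool_pos: [0.4384, 0.1585, 0.0249]
eef_rot: [0.391, 0.92, 0.021, 0.008]
contact_force: [0.1, -0.5, -0.1]
opening: 0.268
```

Run:
```python
from h import *
st(); rk()
```

```text
20.6 p [0.4384 0.1585 0.0249] yaw 43.96 z [ 0.031  0.032 -0.999] q [-0.33  0.9  -0.17  2.21  1.62  0.11 -1.28] F [ 0.1 -0.5 -0.1] op 0.268
org rack x -251.9 y 3.8 z 43.9 mm
tip rack x -27.9 y 4.4 z 43.5 mm
```

Request:
play_rows(
  targets=[
    [-0.012,-0.002,0,0,0,0],
    [-0.014,-0.001,0,0,0,0],
    [-0.014,-0.001,0,0,0,0],
    [0,0,0,0,0,0],
  ],
)

```text
clock: 20.97
tool_pos: [0.4638, 0.1317, 0.0258]
eef_rot: [0.39, 0.921, 0.023, 0.008]
contact_force: [0.6, -1.0, -1.0]
opening: 0.259
```

Run:
```python
from h import *
st(); rk()
```

```text
21.0 p [0.4638 0.1317 0.0258] yaw 44.11 z [ 0.033  0.036 -0.999] q [-0.23  0.91 -0.21  2.16  1.29  0.15 -0.87] F [ 0.6 -1.  -1. ] op 0.259
org rack x -215.0 y 3.4 z 44.8 mm
tip rack x 9.0 y 4.7 z 44.2 mm
```

Request:
play_rows(
  targets=[
    [-0.014,-0.002,0,0,0,0.004],
    [-0.016,-0.001,0,0,0,0.003],
    [-0.016,-0.001,0,0.005,0,0],
    [-0.016,-0.001,0,0.005,0,0],
    [0,0,0,0,0,0],
  ],
)

```text
clock: 21.38
tool_pos: [0.5032, 0.0911, 0.0264]
eef_rot: [0.39, 0.92, 0.023, 0.004]
contact_force: [-0.0, -0.1, -1.1]
opening: 0.262
```

Run:
```python
from h import *
st(); rk()
```

```text
21.4 p [0.5032 0.0911 0.0264] yaw 44.0 z [ 0.026  0.039 -0.999] q [-0.    0.93 -0.41  2.06  1.11  0.33 -0.56] F [-0.  -0.1 -1.1] op 0.262
org rack x -158.2 y 3.8 z 45.4 mm
tip rack x 65.8 y 4.7 z 43.2 mm
```

Tip is past all rings. I push to the final depth and level up.

Request:
play_rows(
  targets=[
    [-0.012,-0.003,0,0.008,-0.005,0],
    [-0.012,-0.002,0,0.008,-0.005,0],
    [-0.005,-0.001,0,0.008,-0.005,0],
    [0,0,0,0.004,-0.004,0],
    [0,0,0,0,0,0],
  ],
)

```text
clock: 21.8
tool_pos: [0.5172, 0.0739, 0.0265]
eef_rot: [0.389, 0.921, 0.01, 0.007]
contact_force: [-1.1, 0.2, -0.6]
opening: 0.266
```

Run:
```python
from h import *
st(); rk()
```

```text
21.8 p [0.5172 0.0739 0.0265] yaw 44.25 z [ 0.021  0.013 -1.   ] q [ 0.04  0.95 -0.44  2.02  1.06  0.4  -0.48] F [-1.1  0.2 -0.6] op 0.266
org rack x -136.4 y 2.5 z 45.5 mm
tip rack x 87.6 y 4.2 z 46.6 mm
```

Request:
play_rows(
  targets=[
    [-0.007,-0.003,-0.002,0.003,0,0.004],
    [-0.002,-0.002,-0.005,0.003,0,0.003],
    [0,0,-0.006,0,0,0],
    [0,0,-0.008,0,0,0],
    [0,0,-0.006,0,0,0],
  ],
)

```text
clock: 22.22
tool_pos: [0.5164, 0.0667, 0.0548]
eef_rot: [0.389, 0.921, 0.007, 0.004]
contact_force: [0.6, 0.5, -3.4]
opening: 0.266
```

Run:
```python
from h import *
st(); rk()
```

```text
22.2 p [0.5164 0.0667 0.0548] yaw 44.16 z [ 0.012  0.01  -1.   ] q [ 0.1   0.9  -0.52  2.01  0.98  0.48 -0.39] F [ 0.6  0.5 -3.4] op 0.266
org rack x -131.7 y -2.9 z 73.8 mm
tip rack x 92.3 y -1.5 z 74.1 mm
```

Request:
play_rows(
  targets=[
    [0,0.001,-0.006,0.002,0,0],
    [0,0,-0.01,0,0,0],
    [0,0,-0.012,0,0,0],
    [0,0,-0.015,0,0,0],
    [0,0,-0.015,0,0,0],
  ],
)

```text
clock: 22.63
tool_pos: [0.5143, 0.0669, 0.1163]
eef_rot: [0.389, 0.921, 0.005, 0.001]
contact_force: [0.7, -0.3, -1.9]
opening: 0.266
```

Request:
play_rows(
  targets=[
    [0,0,-0.015,0,0,0],
    [0,0,-0.018,0,0,0],
    [0,0,-0.018,0,0,0],
    [0,0,-0.01,0,0,0],
    [0,0,0,0,0,0],
  ],
)

```text
clock: 23.05
tool_pos: [0.5131, 0.067, 0.185]
eef_rot: [0.389, 0.921, 0.006, 0.002]
contact_force: [0.0, 0.7, -2.9]
opening: 0.265
```

Run:
```python
from h import *
st(); rk()
a=r.snapshot("top");b=r.snapshot("scene");cv2.imwrite("pics/t11.png",a);cv2.imwrite("pics/s11.png",b)
cv2.imwrite("pics/s11c.png",cv2.resize(b[150:330,260:460],(800,720))[:600])
s=r.get_state(); p=np.array(s["tool_pos"]);R=Ro.from_quat(s["eef_rot"]).as_matrix()
for L in(.034,.08,.172,.224):
  t=p-.019*R[:,2]-(L-.0035)*R[:,0]; print(L,proj(t,"scene"), (proj(t,"scene")-[260,150])*4)
```

```text
23.1 p [0.5131 0.067  0.185 ] yaw 44.21 z [ 0.008  0.01  -1.   ] q [ 0.23  0.72 -0.75  1.94  0.7   0.75 -0.15] F [ 0.   0.7 -2.9] op 0.265
org rack x -134.2 y -5.1 z 204.0 mm
tip rack x 89.8 y -3.5 z 203.5 mm
0.034 [[331.12443932 222.15990046]] [[284.49775727 288.63960183]]
0.08 [[356.55719212 221.44510924]] [[386.22876847 285.78043698]]
0.172 [[406.84017208 220.02592386]] [[587.36068832 280.10369543]]
0.224 [[434.94714279 219.22919747]] [[699.78857115 276.91678987]]
```

View pics/s11c.png

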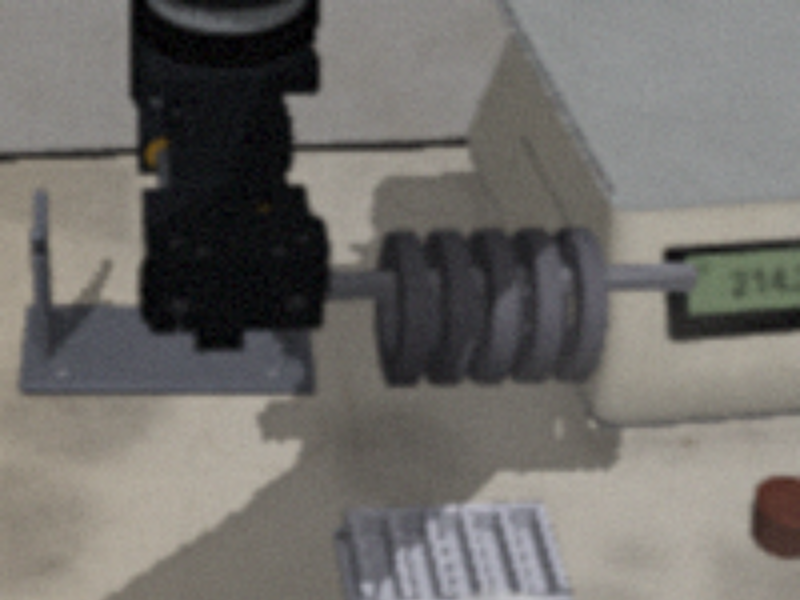

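All five rings hang on the level bar (crop x 378–605, tip at (695,276), predicted (700,277)) and the rack is empty. I carry it over to the stand.

Run:
```python
from h import *
plan([(.568,.3054,.185,40.5)],step=.025)
```

```text
[[.013,.021,0,.001,0,.006],[.013,.021,0,.001,0,.006],[.014,.02,0,.001,0,.006],[.014,.02,0,.001,0,.006],[.014,.02,0,.001,0,.006]]
[[.014,.02,0,.001,0,.006],[.014,.02,0,.001,0,.006],[.014,.02,0,.001,0,.006],[.014,.02,0,.001,0,.006],[.014,.02,0,.001,0,.006]]
```

Request:
play_rows(
  targets=[
    [0.008,0.012,0,0.001,0,0.006],
    [0.013,0.02,0,0.001,0,0.006],
    [0.014,0.02,0,0.001,0,0.006],
    [0.014,0.02,0,0.001,0,0.006],
    [0.014,0.02,0,0.001,0,0.006],
  ],
)

```text
clock: 23.57
tool_pos: [0.5327, 0.1674, 0.1759]
eef_rot: [0.409, 0.913, -0.006, -0.004]
contact_force: [0.1, -0.0, -3.2]
opening: 0.261
```

Request:
play_rows(
  targets=[
    [0.014,0.02,0,0.001,0,0.006],
    [0.014,0.02,0,0.001,0,0.006],
    [0.014,0.02,0,0.001,0,0.006],
    [0.006,0.01,0,0.001,0,0.006],
    [0,0,0,0,0,0],
  ],
)

```text
clock: 23.98
tool_pos: [0.5503, 0.2589, 0.1669]
eef_rot: [0.417, 0.909, -0.01, -0.009]
contact_force: [-0.0, 0.1, -1.7]
opening: 0.264
```

```bash
cat >> h.py <<'E'
def stp():
    s=r.get_state(); p=np.array(s["tool_pos"]);R=Ro.from_quat(s["eef_rot"]).as_matrix(); T0=np.array([.5679,.3054,.0715]); a=np.radians(-49.5); e=np.array([np.cos(a),np.sin(a),0]); f=np.array([-e[1],e[0],0]); o0=T0+[0,0,.019]
    for n,L in(("grip",0),("fork1",.0485),("fork2",.1965)):
        d=p-.019*R[:,2]-L*R[:,0]-(o0+L*e); print(n,"err along %.1f across %.1f up %.1f mm"%(d@e*1e3,d@f*1e3,d[2]*1e3))
E
python3 - <<'E'
from h import *
st(); stp(); plan([(.5679,.3054,.16,40.5)],step=.025)
E
```

```text
24.0 p [0.5503 0.2589 0.1669] yaw 40.7 z [-0.026 -0.011 -1.   ] q [-0.14  0.85 -0.7   1.64  0.64  0.92 -0.37] F [-0.   0.1 -1.7] op 0.264
grip err along 24.1 across -43.0 up 95.4 mm
fork1 err along 24.1 across -42.9 up 95.0 mm
fork2 err along 24.1 across -42.4 up 93.7 mm
[[.008,.015,.002,-.009,-.003,.001],[.008,.015,.002,-.009,-.003,.001],[.008,.015,.002,-.009,-.003,.001]]
```

Request:
play_rows(
  targets=[
    [0.008,0.015,0,-0.009,-0.004,0.001],
    [0.008,0.015,0,-0.009,-0.004,0.001],
    [0.008,0.013,0,-0.009,-0.002,0.001],
    [0.002,0.003,0,0,0,0],
    [0,0,0,0,0,0],
  ],
)

```text
clock: 24.4
tool_pos: [0.5657, 0.3049, 0.1589]
eef_rot: [0.418, 0.908, -0.007, -0.001]
contact_force: [0.1, -0.6, -2.0]
opening: 0.262
```

Run:
```python
from h import *
st(); stp(); plan([(.5679,.3054,.16,40.5)],step=.025)
```

```text
24.4 p [0.5657 0.3049 0.1589] yaw 40.54 z [-0.007 -0.012 -1.   ] q [-0.22  0.89 -0.68  1.55  0.65  0.95 -0.41] F [ 0.1 -0.6 -2. ] op 0.262
grip err along -1.1 across -1.7 up 87.4 mm
fork1 err along -1.1 across -1.7 up 87.6 mm
fork2 err along -1.1 across -1.6 up 88.3 mm
[[-.001,.002,-.001,-.013,.004,.001]]
```

Request:
play_rows(
  targets=[
    [-0.001,0.002,0.008,-0.007,0.002,0],
    [0,0,0.012,-0.005,0.001,0],
    [0,0,0.014,0,0,0],
    [0,0,0.01,0,0,0],
    [0,0,0,0,0,0],
  ],
)

```text
clock: 24.82
tool_pos: [0.5682, 0.2986, 0.1107]
eef_rot: [0.42, 0.907, -0.003, 0.001]
contact_force: [-0.7, -0.7, -2.9]
opening: 0.262
```

Run:
```python
from h import *
st(); stp()
```

```text
24.8 p [0.5682 0.2986 0.1107] yaw 40.32 z [-0.    -0.006 -1.   ] q [-0.23  0.94 -0.64  1.59  0.7   0.85 -0.45] F [-0.7 -0.7 -2.9] op 0.262
grip err along 5.3 across -4.1 up 39.2 mm
fork1 err along 5.3 across -4.3 up 39.5 mm
fork2 err along 5.3 across -4.7 up 40.1 mm
```

Request:
play_rows(
  targets=[
    [0.005,0.004,0,-0.003,0.002,0.002],
    [0.002,0.001,0,0,0,0],
    [0,0,0.004,0,0,0],
    [0,0,0,0,0,0],
  ],
)

```text
clock: 25.15
tool_pos: [0.5679, 0.3062, 0.1065]
eef_rot: [0.422, 0.907, -0.001, 0.001]
contact_force: [-0.3, 0.0, -3.2]
opening: 0.26
```

Run:
```python
from h import *
st(); stp()
```

```text
25.1 p [0.5679 0.3062 0.1065] yaw 40.08 z [ 0.001 -0.003 -1.   ] q [-0.24  0.95 -0.64  1.59  0.71  0.85 -0.46] F [-0.3  0.  -3.2] op 0.26
grip err along -0.6 across 0.6 up 35.0 mm
fork1 err along -0.6 across 0.2 up 35.2 mm
fork2 err along -0.6 across -0.9 up 35.6 mm
```

Request:
play_rows(
  targets=[
    [0.001,0,0.006,0,0,-0.003],
    [0.001,0.001,0.007,0,0,-0.002],
    [0.001,0,0.007,0,0,0],
    [0,0,0.003,0,0,0],
    [0,0,0,0,0,0],
  ],
)

```text
clock: 25.57
tool_pos: [0.5672, 0.3104, 0.0823]
eef_rot: [0.419, 0.908, -0.0, 0.002]
contact_force: [0.6, -0.2, -3.4]
opening: 0.265
```

Run:
```python
from h import *
st(); stp()
```

```text
25.6 p [0.5672 0.3104 0.0823] yaw 40.43 z [ 0.003 -0.002 -1.   ] q [-0.25  0.98 -0.62  1.6   0.73  0.81 -0.48] F [ 0.6 -0.2 -3.4] op 0.265
grip err along -4.3 across 2.7 up 10.8 mm
fork1 err along -4.3 across 2.6 up 11.0 mm
fork2 err along -4.3 across 2.4 up 11.4 mm
```

Request:
play_rows(
  targets=[
    [-0.004,-0.003,0.001,0,0,0],
    [0,0,0.003,0,0,0],
    [0,0,0.003,0,0,0],
    [0,0,0,0,0,0],
  ],
)

```text
clock: 25.9
tool_pos: [0.5676, 0.3044, 0.0743]
eef_rot: [0.419, 0.908, -0.001, 0.002]
contact_force: [0.4, -0.4, -2.4]
opening: 0.266
```

Run:
```python
from h import *
st(); stp()
```

```text
25.9 p [0.5676 0.3044 0.0743] yaw 40.41 z [ 0.002 -0.003 -1.   ] q [-0.25  0.99 -0.61  1.61  0.74  0.79 -0.48] F [ 0.4 -0.4 -2.4] op 0.266
grip err along 0.5 across -0.9 up 2.8 mm
fork1 err along 0.5 across -1.0 up 2.9 mm
fork2 err along 0.5 across -1.2 up 3.4 mm
```

Request:
play_rows(
  targets=[
    [0,0.001,0.002,0,0,0],
    [0,0,0.002,0,0,0],
    [0,0,0.001,0,0,0],
    [0,0,0,0,0,0],
  ],
)

```text
clock: 26.23
tool_pos: [0.5688, 0.3052, 0.0709]
eef_rot: [0.42, 0.908, -0.001, 0.002]
contact_force: [-3.2, -1.3, 2.7]
opening: 0.265
```

Run:
```python
from h import *
st(); stp()
```

```text
26.2 p [0.5688 0.3052 0.0709] yaw 40.36 z [ 0.004 -0.003 -1.   ] q [-0.25  1.   -0.61  1.6   0.75  0.79 -0.49] F [-3.2 -1.3  2.7] op 0.265
grip err along 0.7 across 0.5 up -0.6 mm
fork1 err along 0.7 across 0.4 up -0.3 mm
fork2 err along 0.7 across 0.1 up 0.4 mm
```

Seated: fz has changed from −3 to +3 N and the position errors are under 1 mm. I release and lift off.

Request:
play_rows(
  targets=[
    [0,0,0,0,0,0],
    [0,0,0,0,0,0],
  ],
  squeeze=8,
)

```text
clock: 26.4
tool_pos: [0.5695, 0.3058, 0.0716]
eef_rot: [0.42, 0.908, 0.0, 0.003]
contact_force: [0.7, 0.3, -2.3]
opening: 0.271
```

Request:
play_rows(
  targets=[
    [0,0,0,0,0,0],
    [0,0,0,0,0,0],
    [0,0,0,0,0,0],
    [0,0,0,0,0,0],
    [0,0,0,0,0,0],
  ],
  hand=0.6,
)

```text
clock: 26.82
tool_pos: [0.5705, 0.3063, 0.0719]
eef_rot: [0.419, 0.908, 0.001, 0.004]
contact_force: [-0.4, 0.4, -0.3]
opening: 0.598
```

Run:
```python
from h import *
st(); stp()
```

```text
26.8 p [0.5705 0.3063 0.0719] yaw 40.4 z [ 0.008 -0.001 -1.   ] q [-0.25  0.99 -0.61  1.6   0.75  0.79 -0.49] F [-0.4  0.4 -0.3] op 0.598
grip err along 0.9 across 2.5 up 0.4 mm
fork1 err along 0.9 across 2.4 up 0.7 mm
fork2 err along 0.9 across 2.2 up 1.5 mm
```

Request:
play_rows(
  targets=[
    [0,-0.002,-0.01,0,0,0],
    [0,0,-0.02,0,0,0],
    [0,0,-0.025,0,0,0],
    [0,0,-0.03,0,0,0],
    [0,0,-0.03,0,0,0],
  ],
)

```text
clock: 27.23
tool_pos: [0.564, 0.3015, 0.1857]
eef_rot: [0.419, 0.908, -0.005, -0.0]
contact_force: [0.7, -0.0, 0.1]
opening: 0.6
```

Request:
play_rows(
  targets=[
    [0,-0.015,-0.015,0,0,0],
    [0,-0.03,-0.01,0,0,0],
    [0,-0.035,-0.005,0,0,0],
    [0,-0.035,0,0,0,0],
    [0,-0.03,0,0,0,0],
  ],
)

```text
clock: 27.65
tool_pos: [0.456, 0.2138, 0.2281]
eef_rot: [0.419, 0.908, 0.007, 0.005]
contact_force: [0.3, -0.2, 0.5]
opening: 0.599
```

Request:
play_rows(
  targets=[
    [-0.03,0,0,0,0,0.04],
    [-0.035,0,0,0,0,0.04],
    [-0.035,0,0,0,0,0.04],
    [-0.035,0,0,0,0,0.04],
    [-0.03,0,0,0,0,0.04],
  ],
)

```text
clock: 28.07
tool_pos: [0.5423, 0.0769, 0.2334]
eef_rot: [0.501, 0.866, 0.003, 0.004]
contact_force: [0.5, 0.4, -0.2]
opening: 0.6
```

Run:
```python
from h import *
st()
a=r.snapshot("top");b=r.snapshot("scene");cv2.imwrite("pics/t12.png",a);cv2.imwrite("pics/s12.png",b)
x=[cv2.resize(a[150:390,170:410],(400,400),interpolation=cv2.INTER_CUBIC),cv2.resize(b[170:370,140:340],(400,400),interpolation=cv2.INTER_CUBIC)]
cv2.imwrite("pics/m12.png",np.hstack(x))
for c in("top","scene"):
  for q,z in(("ring_1",.075),("small_tin_1",0),("beaker",0),("tin",0),("bung",0),("bar",.09)):
    for d in r.tip_of(q,c):
      if d["confidence"]>.4: print(c,q,np.round(d["uv"],1),round(d["confidence"],2),np.round(atz(d["uv"],z,c),3)[:2])
d=np.array([np.cos(np.radians(-49.6)),np.sin(np.radians(-49.6)),0]);o=np.array([.5655,.308,.09])
for c in("top","scene"): print(c,"tip pred",proj(o+.224*d,c),"end",proj(o-.03*d,c),"uprights",proj(o+.052*d,c),proj(o+.2*d,c))
```

```text
28.1 p [0.5423 0.0769 0.2334] yaw 29.91 z [ 0.009  0.002 -1.   ] q [ 0.2   0.67 -0.72  1.8   0.56  0.88 -0.26] F [ 0.5  0.4 -0.2] op 0.6
top ring_1 [284.5 223.3] 0.79 [0.628 0.236]
top ring_1 [306.3 200.2] 0.76 [0.681 0.177]
top ring_1 [291.1 216.6] 0.51 [0.643 0.218]
top ring_1 [300.4 204.4] 0.49 [0.671 0.193]
top ring_1 [293.4 209.3] 0.46 [0.661 0.211]
top small_tin_1 [209.1 304.6] 0.93 [0.454 0.449]
top small_tin_1 [261.5 326.7] 0.66 [0.387 0.32 ]
top small_tin_1 [422.5 169.9] 0.57 [ 0.755 -0.136]
top beaker [425.2 258.8] 0.51 [ 0.517 -0.11 ]
top tin [386.8 309.3] 0.83 [0.399 0.003]
top bar [258.6 249.7] 0.74 [0.565 0.302]
scene ring_1 [309.7 214.7] 0.78 [0.658 0.197]
scene ring_1 [293.3 208.9] 0.72 [0.65 0.24]
scene ring_1 [304.7 210.7] 0.62 [0.662 0.215]
scene ring_1 [321.9 214.5] 0.57 [0.677 0.176]
scene ring_1 [286.3 212.8] 0.55 [0.628 0.242]
scene small_tin_1 [177.9 235.3] 0.86 [0.46  0.447]
scene small_tin_1 [181.9 279.4] 0.76 [0.374 0.317]
scene beaker [379.8 341.3] 0.9 [ 0.516 -0.099]
scene tin [299.8 355.5] 0.64 [ 0.393 -0.005]
scene bung [182.3 249. ] 0.52 [0.436 0.398]
scene bar [241.8 209.3] 0.84 [0.556 0.313]
top tip pred [[321.12531519 185.28381334]] end [[247.20037929 258.78982384]] uprights [[271.41184909 234.64116557]] [[314.29541707 192.04687415]]
scene tip pred [[344.23685285 209.33829258]] end [[233.40500837 208.12076028]] uprights [[269.33293648 208.52363018]] [[333.81486594 209.22698948]]
```

View pics/m12.png

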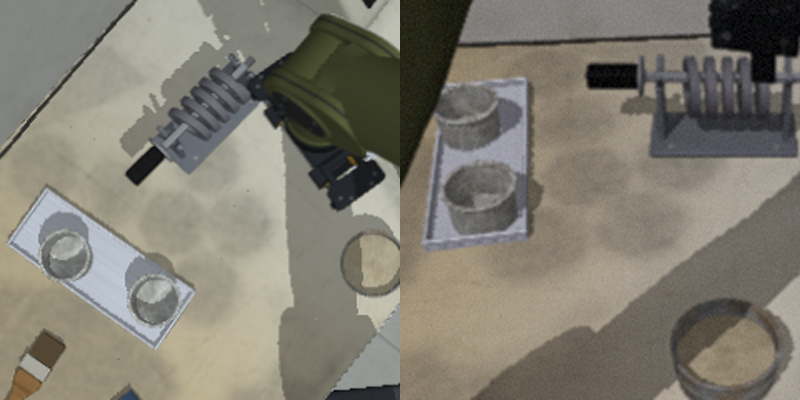

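The bar lies in both forks: its handle end is at scene px 233.5, as predicted. Five rings hang between the uprights, and both tins are upright in the tray. The robot is clear of everything, so I hand in.

```bash
python3 -c "
from h import *
print(r.finish_job())"
```

```text
the job is handed in; nothing more can be done
None
```

The job is done and handed in at about 28 s of robot time, well inside the 208 s limit.

- **Tins:** Two small tins were present. I cleared both from the lane and set them in the tray.
- **Rings:** I took the bar by its handle, threaded it through all five rings, lifted them as one stack and laid the bar back in both forks.

**Last checks**
- **Bar position:** Before release it was within about 1 mm of its starting pose. In the last picture the handle end is within 1 px of where it should be.
- **Rings:** All five show between the uprights in both cameras.
- **Bystanders:** The beaker and the near large tin were found within about 1 cm of their starting places, which is about the detector's scatter.

**Open points**
- **Knocked tin:** One tin was knocked about 4 cm while already in the tray. It now stands against the long wall. The box fits put its centre 18–20 mm off the tray's middle line, more than the 13.5 mm the tray allows. From the pictures I judged it upright with its base inside the wall, so I left it.
- **Tilted tin:** The second tin hung tilted in the grip but stood flat once released.
- **Not confirmed at the end:** The networks did not find the bung or the second large tin in the last pictures, apart from a false bung hit in the tray. The robot never went near either.

I viewed 15 pictures, one over the budget.

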